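# Light the agate and hold the loupe for the inspection camera

## Robot

A 7-joint arm with a two-finger parallel gripper is mounted at the origin on the work surface. World frame = base frame: x ahead of the robot, y to its left, z up, the work surface at z = 0. Lengths are in mm, angles in rad, forces in N, time in s.
With the tool pointing down it reaches from about 400 to 875 mm from the base axis. Payload 4.4 kg.
Tool frame: the origin (TCP) lies between the finger pads; the fingertips stand 11 mm ahead of it and the grasp point (between the pads) lies 8 mm behind it; y points along the fingers, x is the direction in which the jaws open and shut, and the axes are right-handed (so a half turn about y gives the same grasp; the last joint's range is limited). The gripper opens to 85 mm and grips with 20 to 120 N. Pads are 22 mm wide; open, the fingers measure 114 mm over their backs; the gripper's body (76 mm by 85 mm) begins 54 mm behind the grasp point. The pads swing forward as they close: fully open they stand 13 mm farther back than shut.
Start: joints at [1.087, 0.628, 0.038, 1.517, -0.027, 0.996, -0.02], TCP at [263.766, -594.092, 242.313] pointing down, gripper open.
Joint ranges: [-3.06, 3.06], [-0.37, 2.12], [-1.25, 1.32], [0.18, 2.47], [-1.1, 4.24], [0.23, 1.98], [-2.94, 2.94]. Speed limits (rad/s): [2.57, 2.57, 3.14, 3.14, 3.14, 3.14, 3.14].

## Interface

Orientations are given as [roll, pitch, yaw] about the fixed x, y, z axes, in that order (R = Rz(yaw) Ry(pitch) Rx(roll)).
In Python, from cell import * gives the robot as it stands.
- The arm moves only by the shell command python3 -m jog 'ROWS'. ROWS is JSON, a list of rows, each an object of numbers: "x", "y", "z": the shift along the tool's x, y, z in mm; "ax", "ay", "az": the turn, a rotation vector about the tool's x, y, z in rad; "grip": the finger opening in mm, from 0 to 85.4. In form: [{"x": .., "y": .., "z": .., "ax": .., "ay": .., "az": .., "grip": ..}, ...]. A call has 1 to 5 rows; each row is the pose to reach, as a shift and turn from the pose commanded when the call began, along the tool's axes at that moment; what a row does not reach only later rows make up. A row lasts 1/10 s, in which the tool goes at most 50 mm and 8.59 degrees, less where a joint would pass 70% of its speed; a pose out of reach is approached as far as the arm can. A call with a gripper value outside its range is refused whole. The fingers move at their own pace and stop on an object; the grip force is fixed at half the most. Time passes only in rows, so rows that repeat a pose let the fingers close. It gives the time, the measured TCP pose, the force and the opening at its end, in the units of the state.
- read_state(): the state, without advancing time (a new reading comes with each control period).
- get_image(name): name is "scene" or "top" or "wrist"; returns a dict with "color" (420x560x3 uint8, red, green, blue), "vfov" (degrees; the focal length in pixels is half the picture's height over the tangent of half this angle, whatever the lens; pixels are square), "cx", "cy" (the principal point, pixels), "camera_from_world" (4x4, takes a point from world to camera coordinates). Camera axes: x right, y down, z forward; pixel columns grow to the right and rows downward; lengths in mm; the calibration is good to about 2 mm. A picture is of the moment at which its call begins. There is no depth.
- finish_job(): hands the job in, once; it reports no verdict.
The state is a dict: "clock": time; "qpos": joint angles; "qd": joint speeds; "tau": joint torques, N m; "eef_pos": TCP position; "tool_rot": TCP orientation; "force": force on the tool from outside, world axes, zero at the start; "torque": the same for the moment, N m; "width": finger opening in mm.
Only numpy, scipy, OpenCV 4.12 (cv2) and the standard library are available. Lean on these libraries where they do the work, as an engineer would, in place of code of your own. Each camera call takes 0.05 s, during which the arm holds its last target.

## Task

Set up a close look at the agate in the blue ramekin: first stand the light stick upright in the white holder cup, foot down with its pale lamp end on top, and let go of it. Then pick up the loupe by its handle and hold it in the air in the inspection camera's line of sight, with the lens centred half-way between the camera's front glass and the agate, 120 mm in front of that glass, and square to the camera's view. Finish while still holding the loupe there, quite still; leave the ramekin with its agate, the other agates, the brass weight and the tilting bin as they are.

Things in the scene. Friction and masses are not known exactly. Their poses are not given: they have to be found in the camera images.
- stick_center (a point): centre of the light stick, a straight round dark-steel stick 16 mm in diameter and 150 mm long, 60 g, with a pale yellow lamp end (last 22 mm). z axis along the stick, from foot to lamp end. It starts lying in the trough of its wooden rest, sloping up at 40 degrees, lamp end high; its upper 65 mm sticks out free on all sides.
- stick_foot (a point): centre of the flat foot end of the light stick, 75 mm from its centre; axes as for the stick's centre
- stick: the light stick itself; origin at the centre of its foot, z towards the lamp end. The rest's open-topped trough carries the lower 85 mm (rails 9 mm high and 7 mm thick at both sides, a stop 16 mm high at the foot); lifting the stick straight up frees it.
- cup_mouth (a point): centre of the mouth of the holder cup, a white ceramic upright tube fixed to the shelf, 60 mm high, 40 mm outside and 24 mm inside diameter, inner floor 54 mm below the mouth (6 mm above the shelf top), with a round foot 60 mm wide. z up.
- loupe_lens (a point): centre of the loupe's lens: a round glass in a tarnished silver rim, 67 mm across the rim, 10 mm thick, on a straight handle. z is the lens's axis (square to the glass); the handle points along -x. About 120 g, most of it in the lens. It starts flat on a fixed cork block 64 x 70 x 30 mm high, lens over the block, handle overhanging freely towards the robot.
- loupe_handle (a point): the place to grip the loupe's handle, 78 mm from the lens centre along -x; the handle is a bar 12 mm wide (along y) and 10 mm thick (along z), running from 30 to 120 mm from the lens centre. Axes as for the lens.
- loupe: the loupe itself; origin at its lens centre, axes as for the lens
- view_point (a point): the point where the lens centre is to be held: on the inspection camera's line of sight, 120 mm in front of the camera's glass, about 136 mm above the shelf top. Its z axis runs along the line of sight, back up to the camera (30 degrees from vertical, leaning away from the robot); its y axis is level, its x axis slopes down, away from the robot.
- camera_glass (a point): centre of the inspection camera's front glass (dark blue, 28 mm wide) on a black 36 mm lens barrel under a grey body 42 x 42 x 55 mm, held above and beyond the ramekin by a steel post 200 mm behind the ramekin (base plate 275 x 110 x 8 mm; all fixed). Axes as for the view point.
- stand: the fixed inspection stand with its camera; origin on the shelf top under the ramekin, x towards its post
- ramekin: blue ceramic ramekin, 76 mm across, 36 mm high, loose on the stand's base plate (8 mm high), with one agate in it; origin at the centre of its underside
- agate0_center (a point): centre of the agate in the ramekin, a milky white ball of 20 mm
- agate1_center (a point): centre of the first of three spare agates (20 mm) in dimples of a dark wooden board 60 x 140 x 16 mm
- agate2_center (a point): centre of the second spare agate
- agate3_center (a point): centre of the third spare agate
- weight: hexagonal brass weight, 36 mm across the flats, 50 mm high with its knob, 300 g, loose on the shelf; origin at the centre of its underside
- bin (a joint): tilt of the narrow wooden tilting bin (220 x 90 mm, with a cast iron lever) in its iron frame, 0 = level, grows to 0.5 rad as it tips
Mind the look-alikes: they are no part of the job. Of the things like the stick, leave any that is orange, pink or turquoise; of the rest the larger one is meant.

How it is judged:
By the outcome, as a careful person would: the job done as asked, in the order asked, and still so for the second after the job is handed in, while the arm keeps its last pose, push and grip.
It also fails if it takes over 61 s, if anything falls off the work surface, if the arm or the gripper's body presses on something with over 40 N, if the wrist force passes 120 N, or if a joint passes its speed limit or range.

## Working session

There is one attempt and no reset: what is moved stays moved. The work goes in short steps, Python scripts to look and compute and a shell command to move; the robot and the scene stay as the last step left them, time stands still between calls to the robot, and variables do not carry over. Pictures are saved under pics/ and viewed, and the job is handed in when it is done.

```bash
ls -la; mkdir -p pics; python3 - <<'E'
from cell import *
import cv2
s=read_state()
print({k:s[k] for k in s})
for n in ("scene","top","wrist"):
    im=get_image(n)
    cv2.imwrite(f"pics/{n}0.png",im["color"][:,:,::-1])
    print(n,im["vfov"],im["cx"],im["cy"],im["camera_from_world"].tolist() if hasattr(im["camera_from_world"],'tolist') else im["camera_from_world"])
E
```

```text
total 12
drwxr-xr-x  3 agent agent 4096 Dec  6 10:52 .
drwxr-xr-x 23 root  root  4096 Dec  6 10:52 ..
drwxr-xr-x  2 agent agent 4096 Dec  6 10:52 pics
{'clock': 0.0, 'qpos': array([ 1.08719384,  0.62931943,  0.03842286,  1.51838576, -0.02701116,
        0.99628357, -0.01999877]), 'qd': array([ 0.00021116,  0.00137291,  0.00069508, -0.0002729 , -0.00071576,
        0.00046738,  0.00040804]), 'tau': array([-2.01298739e-03, -5.63400507e+01,  1.22574862e+00, -1.93448067e+01,
        1.09590791e-02,  1.05673779e-02,  1.83137286e-05]), 'eef_pos': array([ 263.53266165, -593.51652257,  241.4003269 ]), 'tool_rot': array([-1.57079948,  0.00187892, -1.15298364]), 'force': array([-0.65474764,  0.30925081, -0.39177296]), 'torque': array([-0.00892726,  0.03199399,  0.00237276]), 'width': 85.49962298529094}
scene 57.429350402635784 276.26245198035224 208.4120494458701 [[-0.6704540599421839, 0.7416632281077955, 0.020664210117159833, 240.2808669306123], [0.4166666507823255, 0.3994137883101892, -0.8166134506812527, -99.49919766953283], [-0.6139057383938364, -0.5388917161920631, -0.5768149292335375, 1521.6529336782462], [0.0, 0.0, 0.0, 1.0]]
top 56.91104545832146 280.5013225652377 202.7612575962728 [[0.012487737564758402, -0.999374469941795, 0.03308663233195535, 64.16303001817091], [-0.9880809321343607, -0.01741030537044025, -0.15294754924287443, 520.3714029921117], [0.15342792432607302, -0.030782301659627306, -0.9876802731357595, 1190.126890408346], [0.0, 0.0, 0.0, 1.0]]
wrist 70.80761982257577 281.9184576728805 209.12239461739654 [[0.40453286889501655, -0.9145226164194153, -0.0012417894178712965, -648.3217477818307], [-0.86648096138182, -0.3837155760689353, 0.3193322724763751, -40.64939138339763], [-0.2925130792740863, -0.12810441342700202, -0.947641998707381, 381.3838199733248], [0.0, 0.0, 0.0, 1.0]]
```

View images.

View pics/scene0.png

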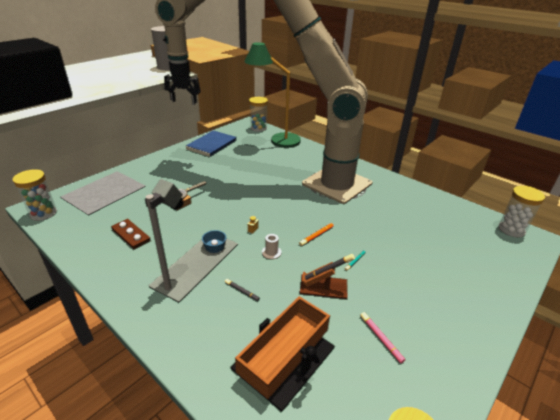

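View pics/top0.png

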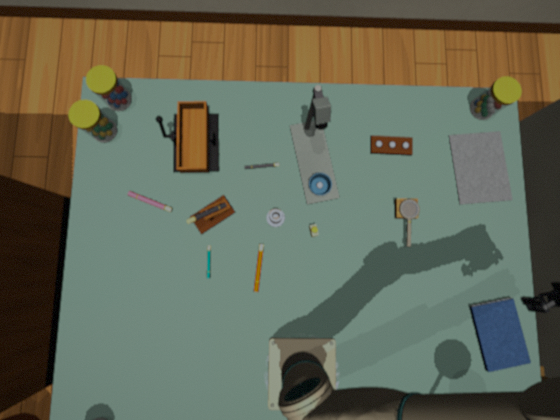

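View pics/wrist0.png

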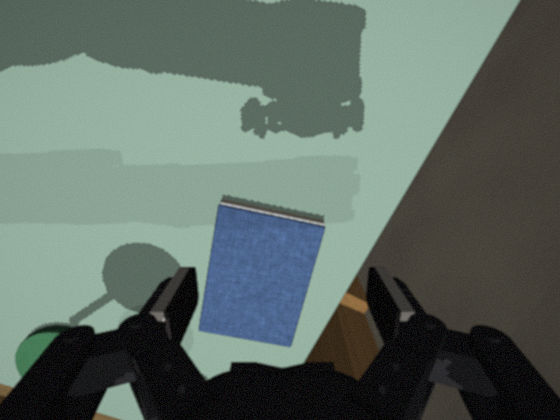

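```bash
cat > h.py <<'E'
from cell import *
import cv2, numpy as np
from scipy.spatial.transform import Rotation as R
def cam(n, save=None, crop=None, scale=None):
    im=get_image(n)
    if save: 
        c=im["color"][:,:,::-1]
        if crop: x0,y0,x1,y1=crop; c=c[y0:y1,x0:x1]
        if scale: c=cv2.resize(c,None,fx=scale,fy=scale,interpolation=cv2.INTER_CUBIC)
        cv2.imwrite("pics/"+save,c)
    return im
def K(im):
    f=210/np.tan(np.radians(im["vfov"])/2); return f
def ray(im,u,v):
    f=K(im);T=np.array(im["camera_from_world"]);Rm=T[:3,:3];t=T[:3,3]
    d=Rm.T@np.array([(u-im["cx"])/f,(v-im["cy"])/f,1.]);o=-Rm.T@t
    return o,d/np.linalg.norm(d)
def atz(im,u,v,z):
    o,d=ray(im,u,v); return o+d*(z-o[2])/d[2]
def tri(a,b):
    (o1,d1),(o2,d2)=a,b
    A=np.stack([d1,-d2],1);s=np.linalg.lstsq(A,o2-o1,rcond=None)[0]
    p1=o1+d1*s[0];p2=o2+d2*s[1];return (p1+p2)/2,np.linalg.norm(p1-p2)
def proj(im,p):
    T=np.array(im["camera_from_world"]);c=T[:3,:3]@np.asarray(p)+T[:3,3];f=K(im)
    return np.array([f*c[0]/c[2]+im["cx"],f*c[1]/c[2]+im["cy"]])
def state(s=None):
    s=s or read_state();Rm=R.from_euler('xyz',s["tool_rot"]).as_matrix()
    return s,s["eef_pos"],Rm
def delta(p,Rt):
    s,e,Rm=state(); return Rm.T@(np.asarray(p)-e),(R.from_matrix(Rm.T@Rt)).as_rotvec()
E
python3 - <<'E'
import cv2
a=cv2.imread("pics/top0.png");b=cv2.imread("pics/scene0.png")
def c(im,x0,y0,x1,y1,s,n): cv2.imwrite("pics/"+n,cv2.resize(im[y0:y1,x0:x1],None,fx=s,fy=s,interpolation=cv2.INTER_CUBIC))
c(a,180,150,300,240,6,"top_stick.png")
c(b,220,220,370,320,5,"sc_stick.png")
c(a,280,75,420,255,3.3,"top_view.png")
c(b,140,170,260,290,5,"sc_view.png")
E
```

```text
(no output)
```

View pics/top_stick.png

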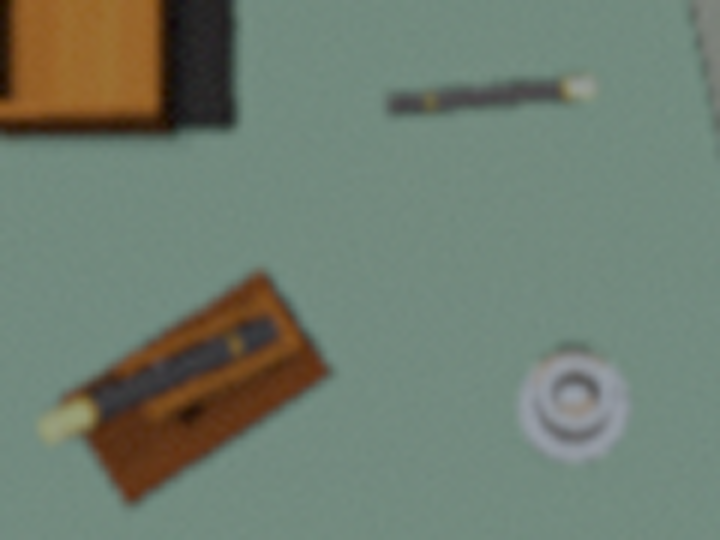

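View pics/sc_stick.png

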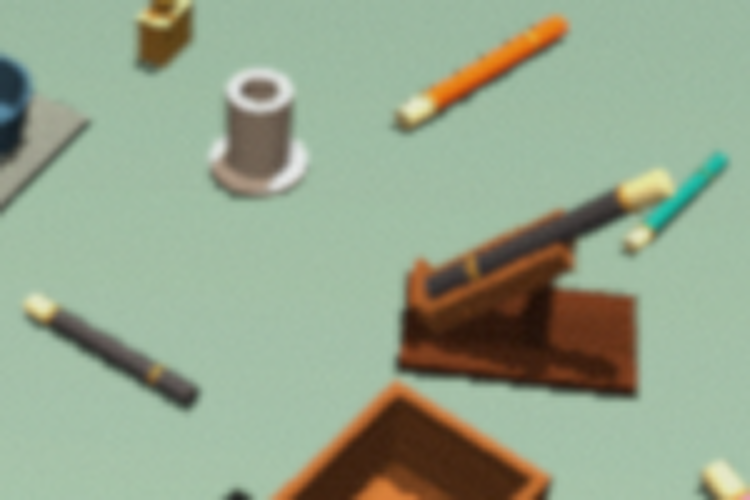

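View pics/top_view.png

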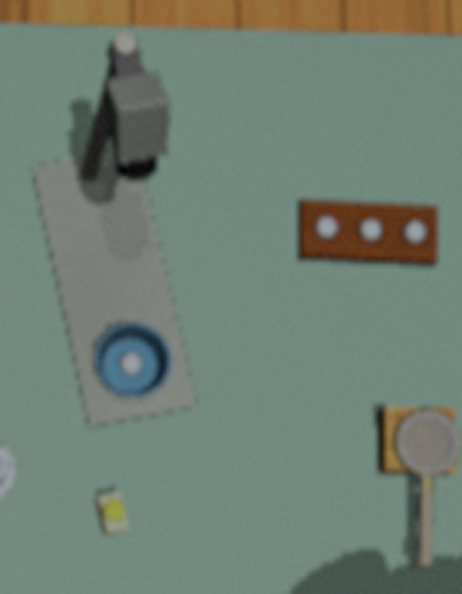

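View pics/sc_view.png

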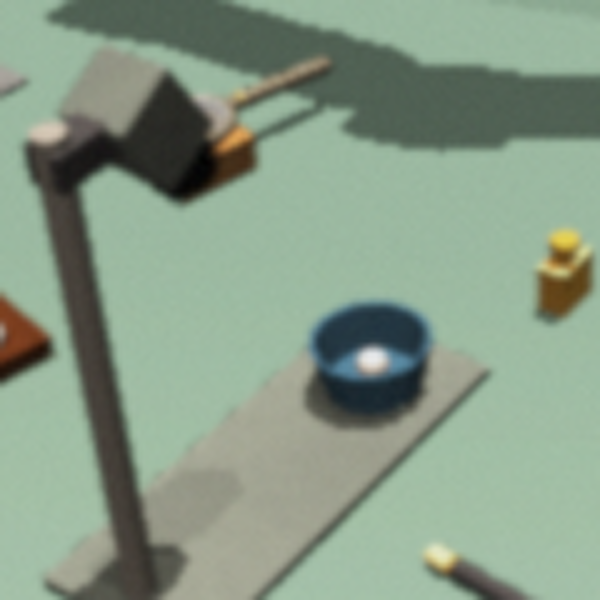

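```bash
cat > m.py <<'E'
from h import *
T=get_image("top");S=get_image("scene")
def t(p,o,s): return ((p[0]+.5)/s-.5+o[0],(p[1]+.5)/s-.5+o[1])
def T1(p):return ray(T,*t(p,(180,150),6))
def S1(p):return ray(S,*t(p,(220,220),5))
def T2(p):return ray(T,*t(p,(280,75),3.3))
def S2(p):return ray(S,*t(p,(140,170),5))
for n,a,b in [("lamp",T1((43,428)),S1((668,182))),("foot",T1((275,330)),S1((434,285))),("cup",T1((576,390)),S1((260,90))),
 ("agate0",T2((131,363)),S2((373,361))),("weightknob",T2((113,511)),S2((565,241))),("camR",T2((125,44)),S2((48,132))),("loupetail",T2((426,565)),S2((328,62)))]:
    p,e=tri(a,b);print(n,p.round(1),round(e,1))
def at(r,z): o,d=r; return (o+d*(z-o[2])/d[2]).round(1)
print("cup@60",at(T1((576,390)),60),at(S1((260,90)),60))
print("agate0",at(T2((131,363)),22),at(S2((373,361)),22))
for z in (35,40): print("lens",at(T2((427,442)),z),"tail",at(T2((426,565)),z),"tailS",at(S2((328,62)),z))
print("plate corners",[at(T2(p),8) for p in ((37,166),(90,425),(196,403))],[at(S2(p),8) for p in ((45,580),(490,372))])
E
python3 m.py
```

```text
lamp [448.1 345.6 125.6] 1.1
foot [511.1 247.7  30. ] 2.3
cup [478.7  87.7  58.4] 0.8
agate0 [583.6 -54.1  23.7] 0.5
weightknob [435.9 -33.9  46.5] 1.5
camR [782.9 -13.1 305.4] 2.0
loupetail [ 388.7 -335.3   34.5] 1.3
cup@60 [478.7  87.4  60. ] [479.8  89.4  60. ]
agate0 [583.8 -54.1  22. ] [582.5 -55.9  22. ]
lens [ 508.3 -341.2   35. ] tail [ 389.2 -335.6   35. ] tailS [ 388.9 -333.9   35. ]
lens [ 507.6 -339.4   40. ] tail [ 388.9 -333.8   40. ] tailS [ 393.9 -327.2   40. ]
plate corners [array([789.3,  39.5,   8. ]), array([523.4, -15.2,   8. ]), array([ 547.4, -120.7,    8. ])] [array([815.5, -57.3,   8. ]), array([529.3,  -8.5,   8. ])]
```

```bash
cat >> h.py <<'E'
def Rdown(psi): return R.from_euler('xyz',[-np.pi/2,0,psi]).as_matrix()
def Rtool(xdir,ydir):
    y=np.array(ydir,float);y/=np.linalg.norm(y);x=np.array(xdir,float);x-=y*(x@y);x/=np.linalg.norm(x)
    return np.stack([x,y,np.cross(x,y)],1)
def plan(p,Rt):
    d,r=delta(p,Rt); print("shift",d.round(1),"rot",r.round(3),"rows",round(np.linalg.norm(d)/50,1),round(np.degrees(np.linalg.norm(r))/8.59,1))
E
python3 -c "
from h import *
im=get_image('wrist');T=np.array(im['camera_from_world']);s,e,Rm=state()
c=-T[:3,:3].T@T[:3,3];print('cam in tool',Rm.T@(c-e),'fwd in tool',Rm.T@T[2,:3],'right',Rm.T@T[0,:3])
plan([400,-230,330],Rdown(-.52))
"
```

```text
cam in tool [  -0.82955039 -131.99766026   82.36865427] fwd in tool [-1.81314276e-04  9.47647524e-01 -3.19318239e-01] right [ 9.99999123e-01 -2.47127595e-04 -1.30122216e-03]
shift [-277.4  -87.8  272.2] rot [-0.    -0.633 -0.001] rows 8.0 4.2
```

```bash
python3 -m jog '[{"x":-277,"y":-88,"z":272,"ay":-0.633,"grip":60},{"x":-277,"y":-88,"z":272,"ay":-0.633,"grip":60},{"x":-277,"y":-88,"z":272,"ay":-0.633,"grip":60},{"x":-277,"y":-88,"z":272,"ay":-0.633,"grip":60},{"x":-277,"y":-88,"z":272,"ay":-0.633,"grip":60}]'; python3 -c "
from h import *
s,e,Rm=state();print(s['qpos'].round(2))
plan([400,-230,330],Rdown(-.52))
"
```

```text
[ 1.09  0.63  0.04  1.52 -0.03  1.   -0.02]
shift [-277.4  -87.8  272.2] rot [-0.    -0.633 -0.001] rows 8.0 4.2$[0]: bad value
```

```bash
python3 -m jog '[{"x":-277,"y":-88,"z":272,"ax":0,"ay":-0.633,"az":0,"grip":60},{"x":-277,"y":-88,"z":272,"ax":0,"ay":-0.633,"az":0,"grip":60},{"x":-277,"y":-88,"z":272,"ax":0,"ay":-0.633,"az":0,"grip":60},{"x":-277,"y":-88,"z":272,"ax":0,"ay":-0.633,"az":0,"grip":60},{"x":-277,"y":-88,"z":272,"ax":0,"ay":-0.633,"az":0,"grip":60}]'; python3 -c "
from h import *
s,e,Rm=state();print(s['qpos'].round(2))
plan([400,-230,330],Rdown(-.52))
"
```

```text
clock: 0.8
eef_pos: [349.7, -363.9, 298.1]
tool_rot: [-1.571, -0.001, -0.516]
force: [1.3, 0.1, 1.3]
width: 59.8
[ 0.87  0.36 -0.16  1.84  0.07  0.95  0.16]
shift [-22.3 -31.9 141.3] rot [-0.     0.004  0.001] rows 2.9 0.0
```

```bash
python3 -m jog '[{"x":60,"y":-32,"z":110,"ax":0,"ay":0,"az":0,"grip":60},{"x":60,"y":-32,"z":110,"ax":0,"ay":0,"az":0,"grip":60},{"x":60,"y":-32,"z":110,"ax":0,"ay":0,"az":0,"grip":60}]'; python3 -c "
from h import *
cam('wrist','w1.png',None,1.4)
"
```

```text
clock: 1.1
eef_pos: [459.7, -297.0, 331.1]
tool_rot: [-1.569, -0.003, -0.516]
force: [-0.0, -0.9, -0.4]
width: 60.0
```

View pics/w1.png

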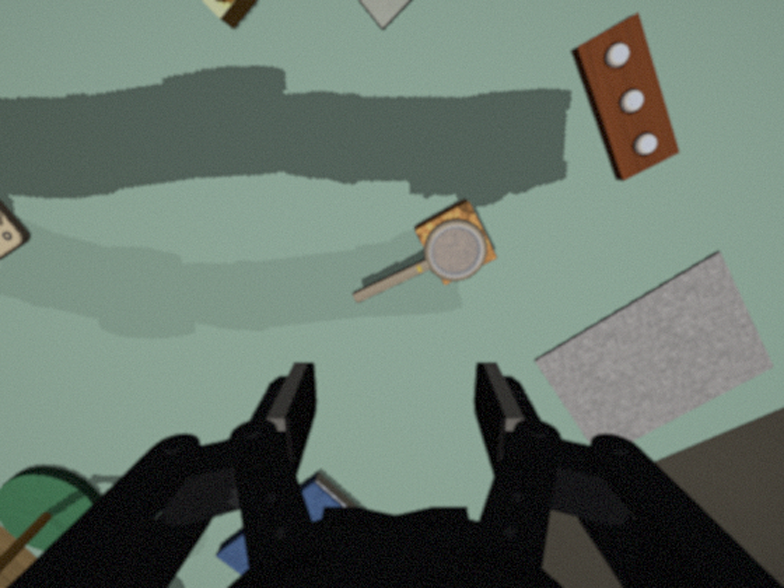

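```bash
python3 -c "
from h import *
im=get_image('wrist')
f=lambda p,z: atz(im,(p[0]+.5)/1.4-.5,(p[1]+.5)/1.4-.5,z).round(1)
print('lens',f((456,250),37),'tail',f((356,297),35))
print('agates',[f(p,22) for p in ((618,55),(633,101),(647,144))])
plan([440,200,330],Rdown(.57))
"
```

```text
lens [ 515.3 -337.    37. ] tail [ 396.2 -330.6   35. ]
agates [array([ 734.6, -248.1,   22. ]), array([ 733.9, -293.4,   22. ]), array([ 733.1, -338.4,   22. ])]
shift [-261.4    1.1  422.5] rot [-1.000e-03 -1.082e+00  5.000e-03] rows 9.9 7.2
```

```bash
python3 -m jog '[{"x":-261,"y":0,"z":422,"ax":0,"ay":-1.082,"az":0,"grip":60},{"x":-261,"y":0,"z":422,"ax":0,"ay":-1.082,"az":0,"grip":60},{"x":-261,"y":0,"z":422,"ax":0,"ay":-1.082,"az":0,"grip":60},{"x":-261,"y":0,"z":422,"ax":0,"ay":-1.082,"az":0,"grip":60},{"x":-261,"y":0,"z":422,"ax":0,"ay":-1.082,"az":0,"grip":60}]'; python3 -c "
from h import *
plan([430,200,330],Rdown(.57))
"
```

```text
clock: 1.7
eef_pos: [446.6, -49.6, 329.5]
tool_rot: [-1.572, 0.0, 0.234]
force: [1.3, -0.3, -0.4]
width: 60.1
shift [ 41.8  -0.7 246.6] rot [ 0.001 -0.336 -0.   ] rows 5.0 2.2
```

```bash
python3 -c "
from h import *
plan([440,310,300],Rdown(.57))
"
```

```text
shift [ 77.1  29.2 351.3] rot [ 0.001 -0.336 -0.   ] rows 7.2 2.2
```

```bash
python3 -m jog '[{"x":77,"y":29,"z":351,"ax":0,"ay":-0.336,"az":0,"grip":60},{"x":77,"y":29,"z":351,"ax":0,"ay":-0.336,"az":0,"grip":60},{"x":77,"y":29,"z":351,"ax":0,"ay":-0.336,"az":0,"grip":60},{"x":77,"y":29,"z":351,"ax":0,"ay":-0.336,"az":0,"grip":60},{"x":77,"y":29,"z":351,"ax":0,"ay":-0.336,"az":0,"grip":60}]' >/dev/null;  python3 -m jog '[{"x":20,"y":0,"z":90,"ax":0,"ay":0,"az":0,"grip":60},{"x":20,"y":0,"z":90,"ax":0,"ay":0,"az":0,"grip":60},{"x":20,"y":0,"z":90,"ax":0,"ay":0,"az":0,"grip":60},{"x":20,"y":0,"z":90,"ax":0,"ay":0,"az":0,"grip":60}]'
cat >> h.py <<'E'
import pickle
def shot(n,name,scale=1.4,crop=None):
    im=cam(n,name+".png",crop,scale); pickle.dump((im,scale,crop),open("pics/"+name+".pkl","wb"))
class P:
    def __init__(s,name): s.im,s.s,c=pickle.load(open("pics/"+name+".pkl","rb")); s.o=c[:2] if c else (0,0)
    def px(s,p): return [(p[i]+.5)/s.s-.5+s.o[i] for i in (0,1)]
    def ray(s,p): return ray(s.im,*s.px(p))
    def z(s,p,z): return atz(s.im,*s.px(p),z).round(1)
    def uv(s,P3): q=proj(s.im,P3); return [(q[i]-s.o[i]+.5)*s.s-.5 for i in (0,1)]
E
python3 -c "
from h import *
shot('wrist','w2')
shot('scene','s2')
"
```

```text
clock: 2.6
eef_pos: [412.4, 285.2, 309.1]
tool_rot: [-1.572, 0.001, 0.567]
force: [0.9, -0.5, -0.6]
width: 59.9
```

View pics/w2.png

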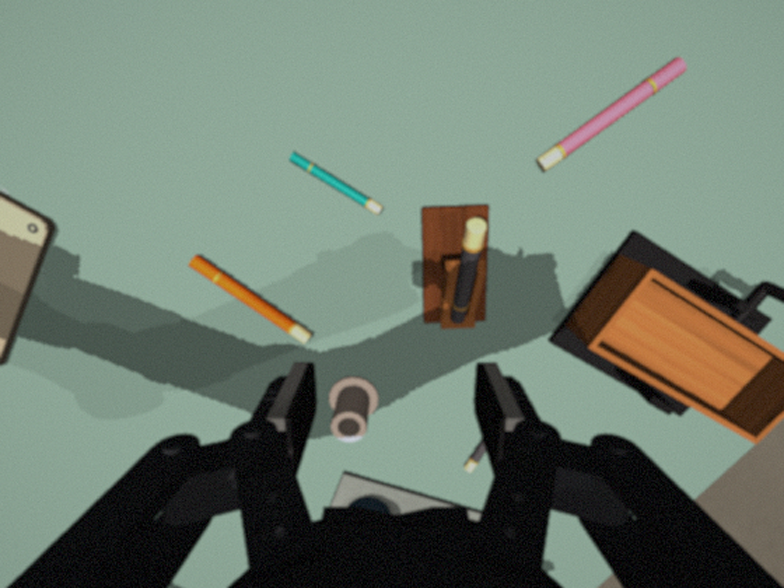

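View pics/s2.png

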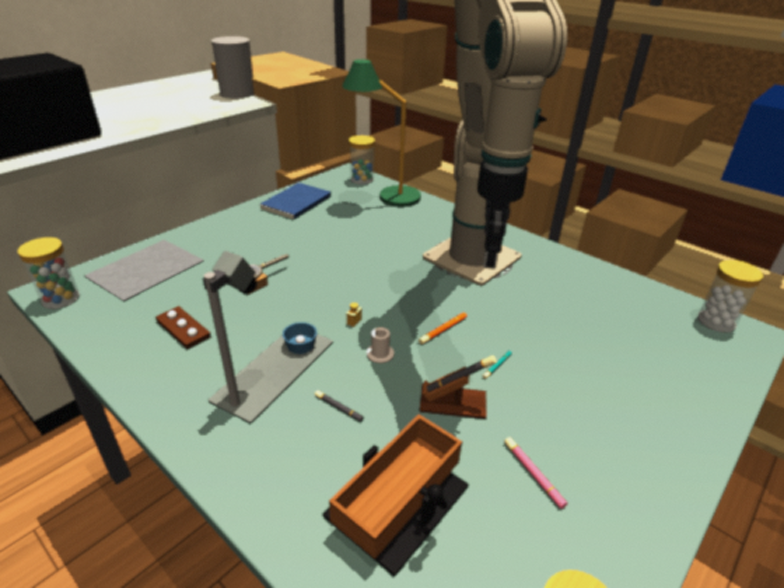

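```bash
python3 -c "
from h import *
shot('wrist','w3',5,(280,130,380,250))
shot('scene','s3',5,(250,220,370,320))
"
```

```text
(no output)
```

View pics/w3.png

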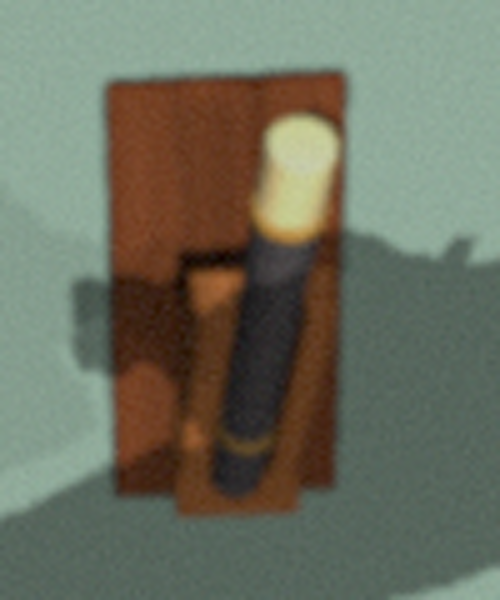

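View pics/s3.png

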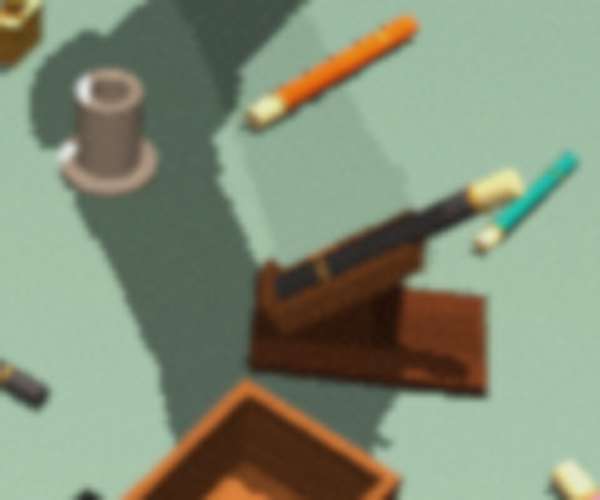

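```bash
python3 -c "
from h import *
w=P('w3');s=P('s3')
l,e=tri(w.ray((303,146)),s.ray((517,181)));print(l,e)
j,e2=tri(w.ray((290,232)),s.ray((470,199)));print('lamp joint',j,e2)
b,eb=tri(w.ray((246,443)),s.ray((322,270)));print('band',b,eb)
f,e=tri(w.ray((234,488)),s.ray((282,287)));print(f,e)
d=l-f;print(np.linalg.norm(d),d/np.linalg.norm(d), np.degrees(np.arcsin(d[2]/np.linalg.norm(d))),np.arctan2(d[1],d[0]))
d=j-b;print(np.linalg.norm(d),d/np.linalg.norm(d), np.arctan2(d[1],d[0]))
# rest base plate edges yaw
a=w.z((110,80),6);c=w.z((118,492),6);print(a,c,np.arctan2(*(a-c)[[1,0]]))
a=w.z((344,74),6);c=w.z((336,486),6);print(a,c,np.arctan2(*(a-c)[[1,0]]))
s,e,Rm=state();print(e,s['tool_rot'])
"
```

```text
[448.48849646 344.38987786 125.94146208] 0.3807370139786703
lamp joint [461.33789454 326.39316244 110.56913493] 0.2339422427432303
band [503.05694206 266.19296161  49.02260686] 2.423800388453696
[514.0874404  248.69119232  32.08700526] 2.3898544314230037
149.23176245260825 [-0.43957763  0.64127558  0.62891743] 38.970297721396314 2.1717065063394454
95.66879440595817 [-0.43607791  0.6292564   0.64332919] 2.176812298979959
[420.2 326.2   6. ] [493.4 219.9   6. ] 2.173841853151703
[476.5 363.7   6. ] [550.8 258.5   6. ] 2.185720472740973
[413.66074944 283.50168809 309.30065953] [-1.57195565e+00  5.13464424e-04  5.62460589e-01]
```

```bash
cat >> h.py <<'E'
def pick_stick(back):
    ps=2.176;h=np.array([np.cos(ps),np.sin(ps),0]);th=np.radians(25)
    y=-np.sin(th)*h-np.cos(th)*np.array([0,0,1]);x=[np.sin(ps),-np.cos(ps),0]
    g=np.array([461.6,325.5,106.7]);return g+y*(8-back),Rtool(x,y)
E
python3 -c "
from h import *
plan(*pick_stick(80))
"
```

```text
shift [ 61.7 137.3  40.5] rot [-0.435 -0.042 -0.01 ] rows 3.1 2.9
```

```bash
python3 -m jog '[{"x":62,"y":137,"z":40,"ax":-0.435,"ay":-0.042,"az":-0.01,"grip":50},{"x":62,"y":137,"z":40,"ax":-0.435,"ay":-0.042,"az":-0.01,"grip":50},{"x":62,"y":137,"z":40,"ax":-0.435,"ay":-0.042,"az":-0.01,"grip":50},{"x":62,"y":137,"z":40,"ax":-0.435,"ay":-0.042,"az":-0.01,"grip":50},{"x":62,"y":137,"z":40,"ax":-0.435,"ay":-0.042,"az":-0.01,"grip":50}]' ; python3 -c "
from h import *
s,e,Rm=state();print(s['qpos'].round(2))
plan(*pick_stick(80))
plan(*pick_stick(0))
shot('wrist','w4')
"
```

```text
clock: 3.3
eef_pos: [441.8, 352.8, 168.4]
tool_rot: [-2.007, 0.007, 0.612]
force: [0.7, -0.3, 0.3]
width: 50.0
[-0.73  0.7  -0.37  1.77  0.74  1.06 -0.92]
shift [ 0.7 -1.8 -4.5] rot [ 0.     0.009 -0.003] rows 0.1 0.1
shift [ 1.  78.2 -4.5] rot [ 0.     0.009 -0.003] rows 1.6 0.1
```

View pics/w4.png

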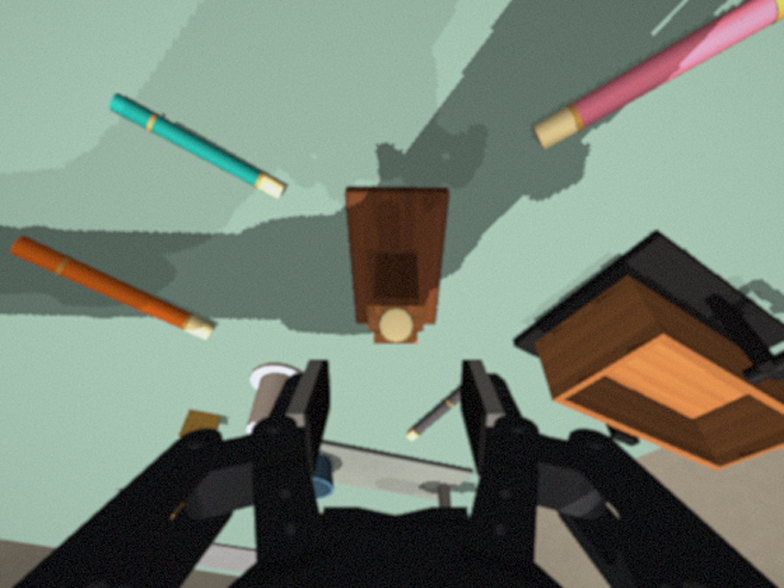

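```bash
python3 -m jog '[{"x":1,"y":30,"z":-4,"ax":0,"ay":0.009,"az":0,"grip":50},{"x":1,"y":60,"z":-4,"ax":0,"ay":0.009,"az":0,"grip":50},{"x":1,"y":78,"z":-4,"ax":0,"ay":0.009,"az":0,"grip":50},{"x":1,"y":78,"z":-4,"ax":0,"ay":0.009,"az":0,"grip":50},{"x":1,"y":78,"z":-4,"ax":0,"ay":0.009,"az":0,"grip":50}]' ; python3 -c "
from h import *
plan(*pick_stick(0))
shot('wrist','w5')
"
```

```text
clock: 3.85
eef_pos: [467.4, 322.1, 106.1]
tool_rot: [-2.006, -0.008, 0.596]
force: [-1.1, 0.1, 0.3]
width: 50.1
shift [-2.9  4.9  5.2] rot [-0.002 -0.011  0.004] rows 0.2 0.1
```

View pics/w5.png

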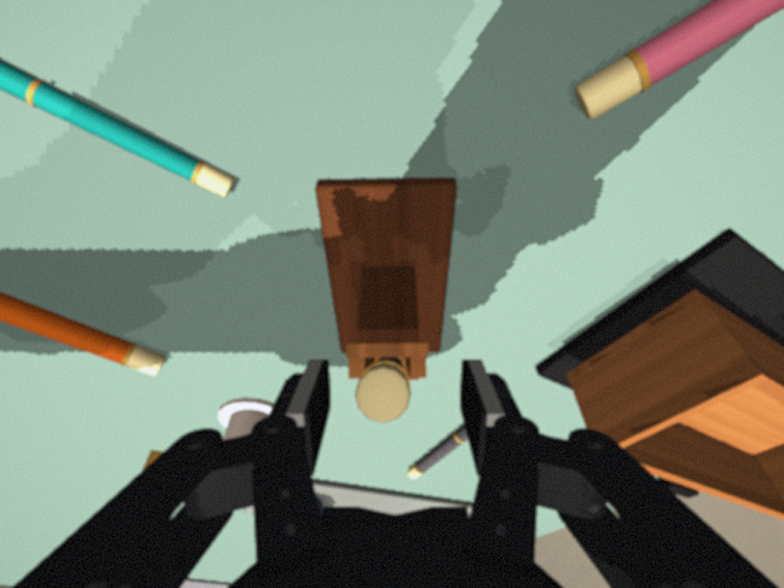

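```bash
python3 -m jog '[{"x":-3,"y":5,"z":4,"ax":0,"ay":-0.01,"az":0,"grip":50},{"x":-3,"y":5,"z":4,"ax":0,"ay":-0.01,"az":0,"grip":50},{"x":-3,"y":5,"z":4,"ax":0,"ay":-0.01,"az":0,"grip":50}]' ; python3 -c "
from h import *
plan(*pick_stick(0))
shot('wrist','w6',2,(150,200,400,420))
shot('scene','s6',5,(260,170,380,290))
"
```

```text
clock: 4.2
eef_pos: [461.8, 323.3, 97.6]
tool_rot: [-2.006, -0.001, 0.61]
force: [0.1, 1.0, 0.6]
width: 49.9
shift [ 1.1 -1.1 -2.1] rot [-0.002  0.005  0.003] rows 0.1 0.0
```

View pics/w6.png

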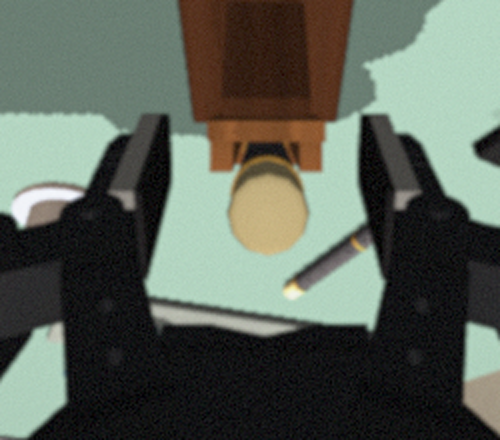

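View pics/s6.png

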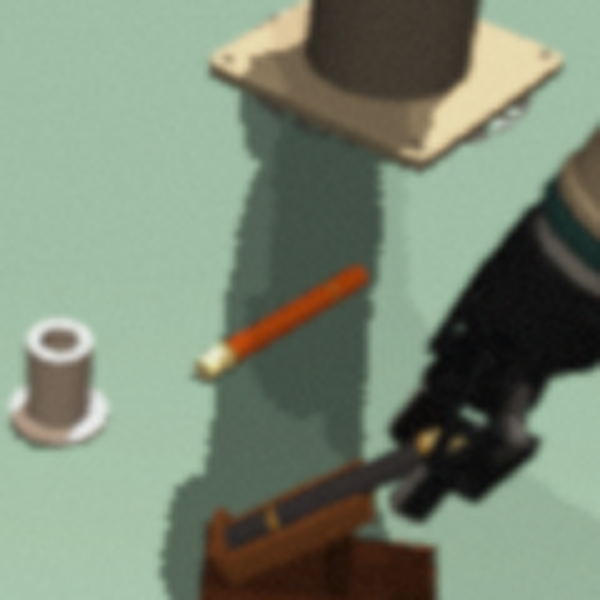

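```bash
python3 -m jog '[{"x":0,"y":0,"z":0,"ax":0,"ay":0,"az":0,"grip":5},{"x":0,"y":0,"z":0,"ax":0,"ay":0,"az":0,"grip":5},{"x":0,"y":0,"z":0,"ax":0,"ay":0,"az":0,"grip":5},{"x":0,"y":0,"z":0,"ax":0,"ay":0,"az":0,"grip":5},{"x":0,"y":0,"z":0,"ax":0,"ay":0,"az":0,"grip":5}]' ; python3 -c "
from h import *
s,e,Rm=state(); print(s['force'],s['width'])
plan(*pick_stick(0))
print('up 80 in tool', Rm.T@[0,0,80])
"
```

```text
clock: 4.8
eef_pos: [462.0, 323.0, 97.3]
tool_rot: [-2.006, -0.001, 0.61]
force: [-1.0, 0.2, 1.3]
width: 14.6
[-1.01888704  0.20939911  1.32364267] 14.619919044530098
shift [ 1.  -1.5 -1.9] rot [-0.001  0.004  0.003] rows 0.1 0.0
up 80 in tool [ 5.14374227e-02 -7.25513099e+01 -3.37091203e+01]
```

```bash
python3 -m jog '[{"x":0,"y":-18,"z":-8.4,"ax":0,"ay":0,"az":0,"grip":5},{"x":0,"y":-45,"z":-21,"ax":0,"ay":0,"az":0,"grip":5},{"x":0,"y":-81,"z":-38,"ax":0,"ay":0,"az":0,"grip":5},{"x":0,"y":-109,"z":-51,"ax":0,"ay":0,"az":0,"grip":5},{"x":0,"y":-109,"z":-51,"ax":0,"ay":0,"az":0,"grip":5}]' ; python3 -c "
from h import *
shot('wrist','w7'); shot('scene','s7',4,(220,130,380,280))
"
```

```text
clock: 5.3
eef_pos: [463.6, 324.3, 221.5]
tool_rot: [-2.004, -0.008, 0.609]
force: [-0.5, -0.1, -1.0]
width: 14.1
```

View pics/w7.png

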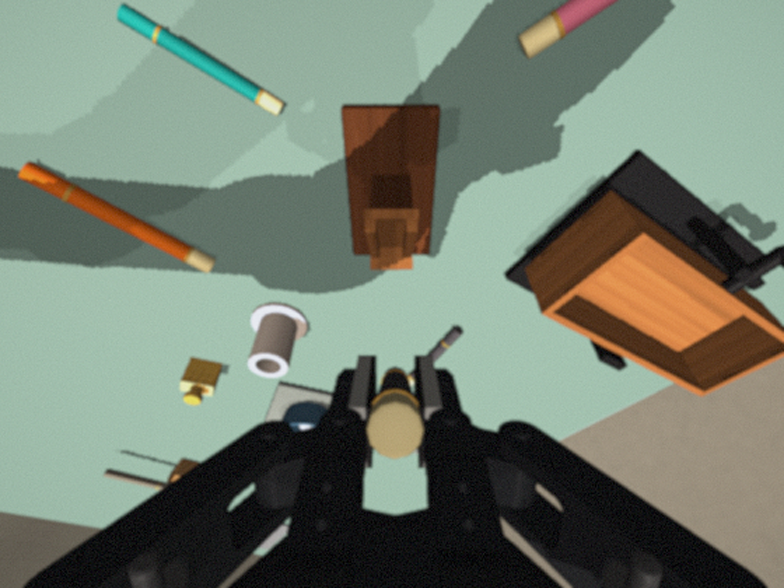

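View pics/s7.png

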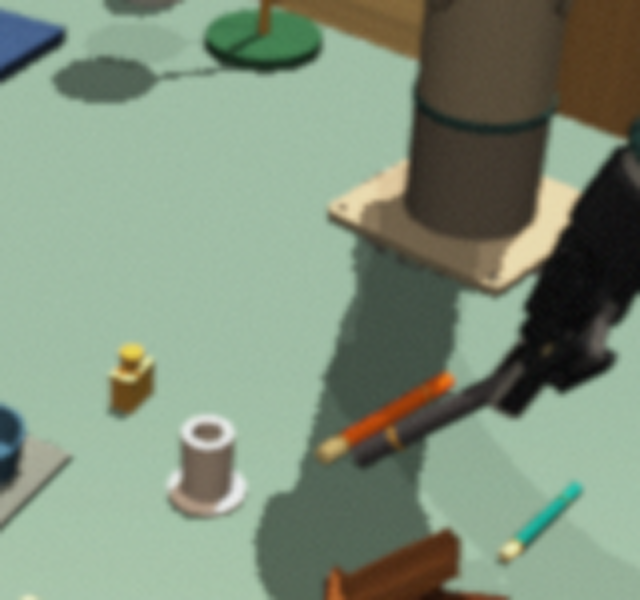

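```bash
cat >> h.py <<'E'
def place(zfoot,ps=1.78,cup=(478.9,88.2),tilt=25,s=120):
    h=np.array([np.cos(ps),np.sin(ps),0]);th=np.radians(tilt)
    y=np.sin(th)*h-np.cos(th)*np.array([0,0,1]);x=[np.sin(ps),-np.cos(ps),0]
    g=np.array([cup[0],cup[1],zfoot+s]);return g+y*8,Rtool(x,y)
E
python3 -c "
from h import *
plan(*place(110))
"
```

```text
shift [-119.1   79.  -182.2] rot [0.859 0.413 0.001] rows 4.6 6.4
```

```bash
python3 -m jog '[{"x":-119,"y":79,"z":-182,"ax":0.859,"ay":0.413,"az":0,"grip":5},{"x":-119,"y":79,"z":-182,"ax":0.859,"ay":0.413,"az":0,"grip":5},{"x":-119,"y":79,"z":-182,"ax":0.859,"ay":0.413,"az":0,"grip":5},{"x":-119,"y":79,"z":-182,"ax":0.859,"ay":0.413,"az":0,"grip":5},{"x":-119,"y":79,"z":-182,"ax":0.859,"ay":0.413,"az":0,"grip":5}]' ; python3 -c "
from h import *
plan(*place(110))
"
```

```text
clock: 5.9
eef_pos: [475.4, 115.0, 219.7]
tool_rot: [-1.437, -0.026, 0.349]
force: [0.7, -1.0, -0.7]
width: 14.6
shift [ -5.3  -6.2 -22.4] rot [ 0.3    0.142 -0.015] rows 0.5 2.2
```

```bash
python3 -m jog '[{"x":-3,"y":-4,"z":-14,"ax":0.19,"ay":0.09,"az":0,"grip":5},{"x":-3,"y":-4,"z":-14,"ax":0.19,"ay":0.09,"az":0,"grip":5},{"x":-3,"y":-4,"z":-14,"ax":0.19,"ay":0.09,"az":0,"grip":5},{"x":-3,"y":-4,"z":-14,"ax":0.19,"ay":0.09,"az":0,"grip":5},{"x":-3,"y":-4,"z":-14,"ax":0.19,"ay":0.09,"az":0,"grip":5}]' ; python3 -c "
from h import *
plan(*place(110))
shot('wrist','w8'); shot('scene','s8',5,(200,110,340,230));shot('top','t8',5,(220,120,340,240))
"
```

```text
clock: 6.4
eef_pos: [477.3, 104.2, 222.6]
tool_rot: [-1.25, -0.007, 0.268]
force: [-0.3, -0.5, -1.3]
width: 14.4
shift [ -2.5  -4.1 -11.8] rot [ 0.115  0.057 -0.016] rows 0.3 0.9
```

View pics/w8.png

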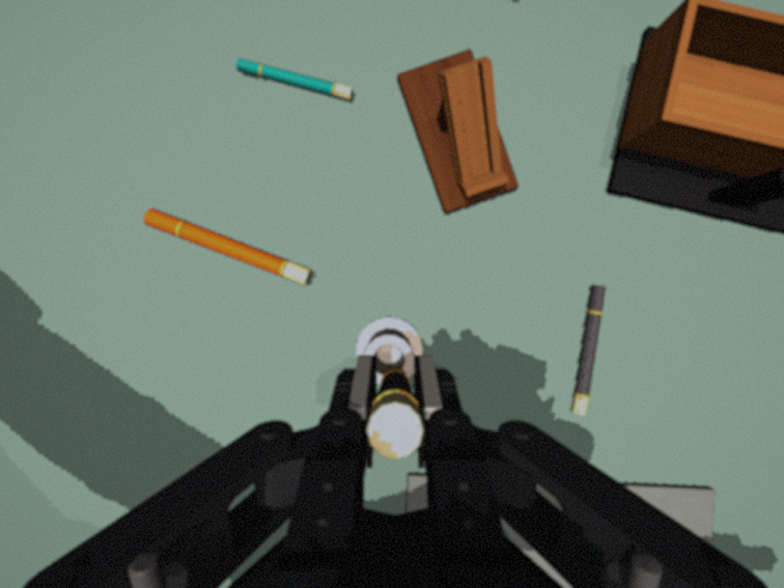

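View pics/s8.png

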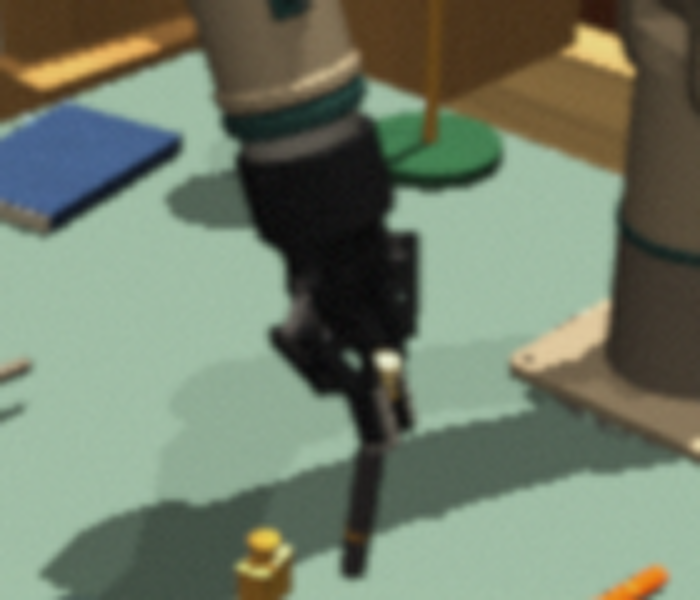

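View pics/t8.png

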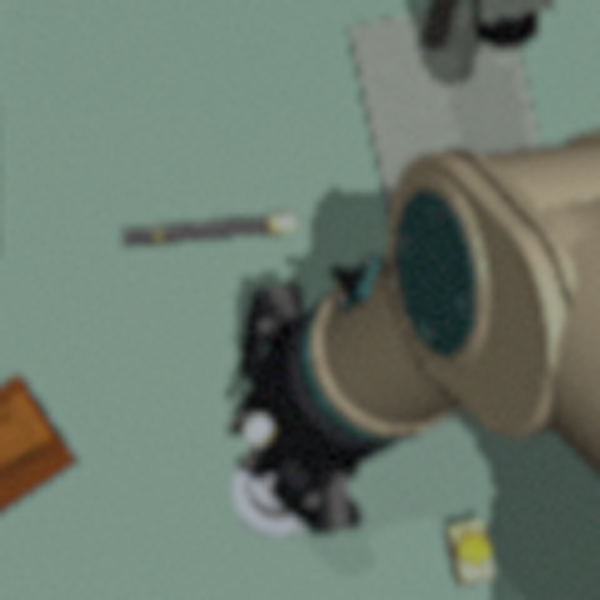

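```bash
python3 -m jog '[{"x":-2.5,"y":-4,"z":-12,"ax":0.115,"ay":0.057,"az":-0.016,"grip":5},{"x":-2.5,"y":-4,"z":-12,"ax":0.115,"ay":0.057,"az":-0.016,"grip":5},{"x":-2.5,"y":-4,"z":-12,"ax":0.115,"ay":0.057,"az":-0.016,"grip":5},{"x":-2.5,"y":-4,"z":-12,"ax":0.115,"ay":0.057,"az":-0.016,"grip":5},{"x":-2.5,"y":-4,"z":-12,"ax":0.115,"ay":0.057,"az":-0.016,"grip":5}]' ; python3 -c "
from h import *
plan(*place(110))
shot('wrist','w9',4,(220,200,380,340)); shot('scene','s9',5,(220,150,320,260))
"
```

```text
clock: 7.05
eef_pos: [478.9, 90.8, 223.2]
tool_rot: [-1.135, -0.002, 0.208]
force: [-1.5, 0.3, -0.7]
width: 14.8
shift [-0.5  0.7  0.6] rot [ 0.    -0.001  0.002] rows 0.0 0.0
```

View pics/w9.png

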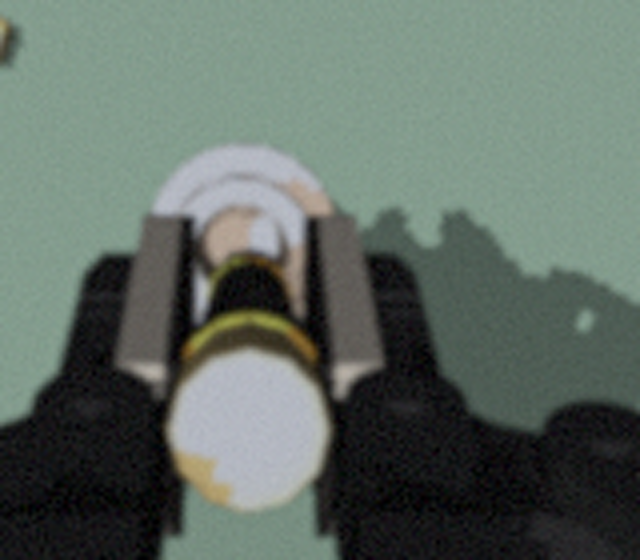

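View pics/s9.png

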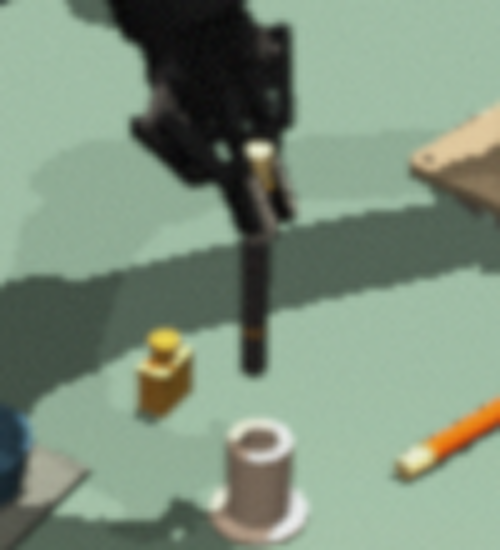

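```bash
cat > ov.py <<'E'
from h import *
def overlay(name,items):
    w=P(name);img=cv2.imread("pics/"+name+".png")
    for pts,col in items:
        q=np.array([w.uv(p) for p in pts]).round().astype(np.int32);cv2.polylines(img,[q],False,col,1)
    cv2.imwrite("pics/"+name+"o.png",img)
def circ(c,r,n=(0,0,1)):
    n=np.array(n,float);n/=np.linalg.norm(n);a=np.cross(n,[1,.1,0.2]);a/=np.linalg.norm(a);b=np.cross(n,a)
    return [np.array(c)+r*(a*np.cos(t)+b*np.sin(t)) for t in np.linspace(0,2*np.pi,60)]
E
python3 -c "
from ov import *
c=(478.9,88.2)
for n in ('w9','s9'):
  overlay(n,[(circ((*c,60),12),(0,0,255)),(circ((*c,60),20),(255,0,0)),(circ((*c,0),30),(0,160,0)),(circ((*c,260),8),(0,0,255)),(circ((*c,110),8),(0,0,255)),([(*c,110),(*c,260)],(0,255,255))])
"
```

```text
(no output)
```

View pics/w9o.png

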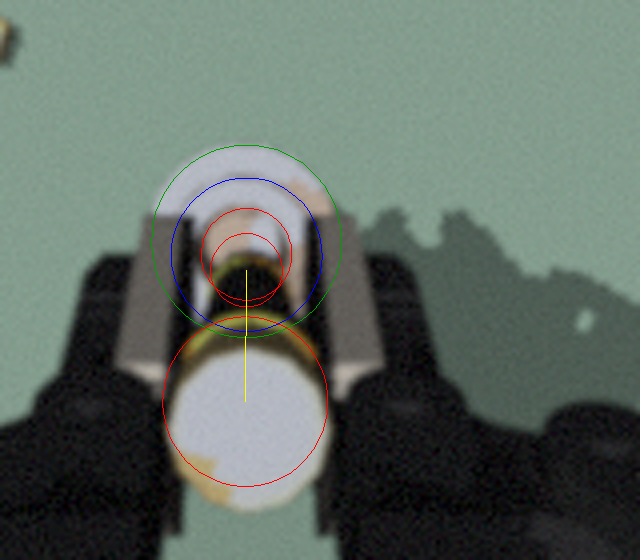

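View pics/s9o.png

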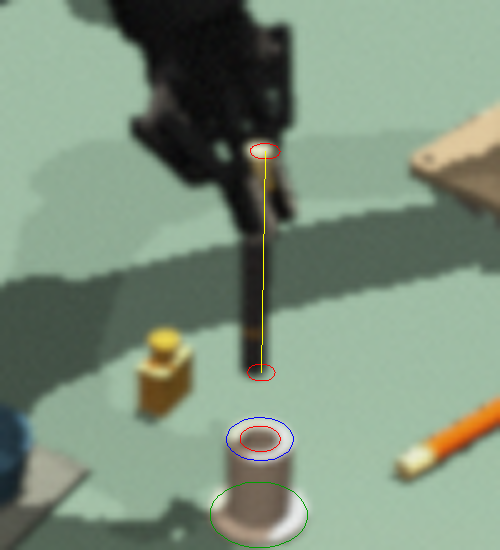

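```bash
python3 -c "
from ov import *
w=P('w9');s=P('s9')
print(tri(w.ray((249,430)),s.ray((259,149))))
o,d=s.ray((253.5,370));
# foot from scene ray at assumed z 110
print('foot on scene ray', [ (o+d*(z-o[2])/d[2]).round(1) for z in (108,110,112)])
print('img right dir in world', np.array(s.im['camera_from_world'])[0,:3], 'wrist down', np.array(w.im['camera_from_world'])[1,:3])
print('wrist gold band/foot', w.z((247,262),110))
"
```

```text
(array([479.99912201,  85.40460752, 260.2972235 ]), np.float64(0.5335866824847506))
foot on scene ray [array([478.5,  82. , 108. ]), array([480.4,  83.8, 110. ]), array([482.3,  85.5, 112. ])]
img right dir in world [-0.67045406  0.74166323  0.02066421] wrist down [ 0.2040222  -0.97274805 -0.11016429]
wrist gold band/foot [478.8  89.9 110. ]
```

```bash
python3 -c "
from h import *
plan(*place(70,cup=(477.9,91.7)))
plan(*place(40,cup=(477.9,91.7)))
"
```

```text
shift [ -0.9  38.6 -12.6] rot [ 0.    -0.001  0.002] rows 0.8 0.0
shift [ -0.9  65.8 -25.3] rot [ 0.    -0.001  0.002] rows 1.4 0.0
```

```bash
python3 -m jog '[{"x":-0.9,"y":20,"z":-5,"ax":0,"ay":0,"az":0.002,"grip":5},{"x":-0.9,"y":38.6,"z":-12.6,"ax":0,"ay":0,"az":0.002,"grip":5},{"x":-0.9,"y":38.6,"z":-12.6,"ax":0,"ay":0,"az":0.002,"grip":5},{"x":-0.9,"y":38.6,"z":-12.6,"ax":0,"ay":0,"az":0.002,"grip":5},{"x":-0.9,"y":38.6,"z":-12.6,"ax":0,"ay":0,"az":0.002,"grip":5}]' ; python3 -c "
from ov import *
plan(*place(70,cup=(477.9,91.7)))
plan(*place(40,cup=(477.9,91.7)))
shot('wrist','w10',4,(220,200,380,340)); shot('scene','s10',6,(230,180,310,280))
c=(478.9,88.2)
for n in ('w10','s10'):
  overlay(n,[(circ((*c,60),12),(0,0,255)),(circ((*c,60),20),(255,0,0)),(circ((*c,220),8),(0,0,255)),(circ((*c,70),8),(0,0,255)),([(*c,70),(*c,220)],(0,255,255))])
"
```

```text
clock: 7.65
eef_pos: [477.9, 94.3, 183.3]
tool_rot: [-1.134, -0.0, 0.206]
force: [-0.4, 1.0, -1.0]
width: 14.3
shift [-0.6  0.8  0.5] rot [-0.    -0.003  0.002] rows 0.0 0.0
shift [ -0.6  28.  -12.2] rot [-0.    -0.003  0.002] rows 0.6 0.0
```

View pics/w10o.png

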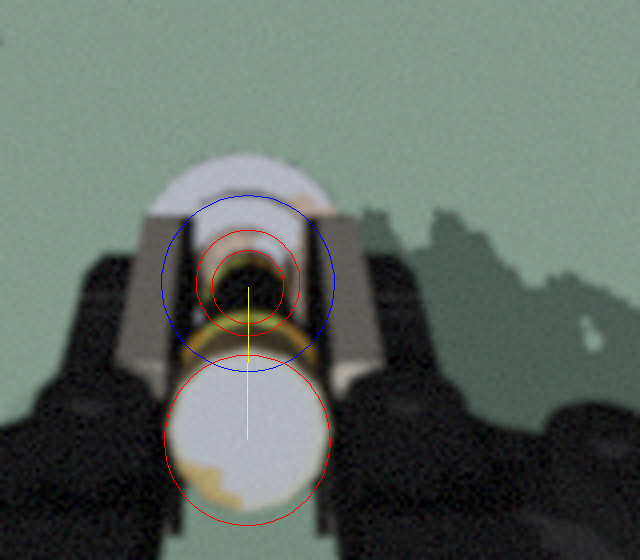

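View pics/s10o.png

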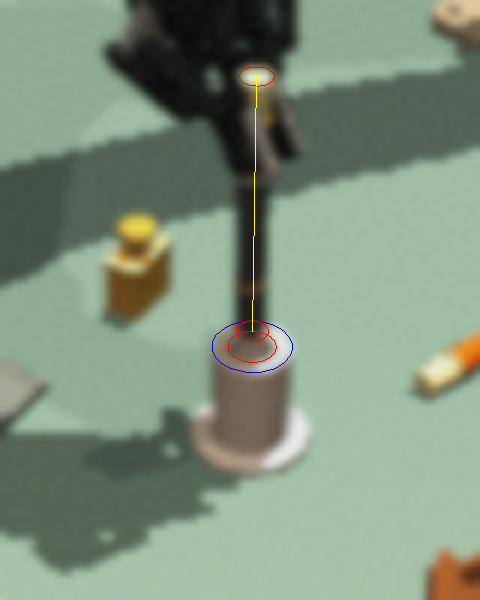

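```bash
python3 -m jog '[{"x":-0.5,"y":14,"z":-6,"ax":0,"ay":0,"az":0.002,"grip":5},{"x":-0.5,"y":28,"z":-12.2,"ax":0,"ay":0,"az":0.002,"grip":5},{"x":-0.5,"y":28,"z":-12.2,"ax":0,"ay":0,"az":0.002,"grip":5},{"x":-0.5,"y":28,"z":-12.2,"ax":0,"ay":0,"az":0.002,"grip":5}]' ; python3 -c "
from ov import *
plan(*place(9,cup=(477.9,91.7)))
shot('scene','s11',6,(230,180,310,280))
"
```

```text
clock: 8.15
eef_pos: [476.8, 94.8, 152.4]
tool_rot: [-1.134, 0.003, 0.206]
force: [0.5, -0.3, -0.2]
width: 14.4
shift [  0.5  27.8 -12.8] rot [-0.001 -0.004 -0.001] rows 0.6 0.0
```

View pics/s11.png

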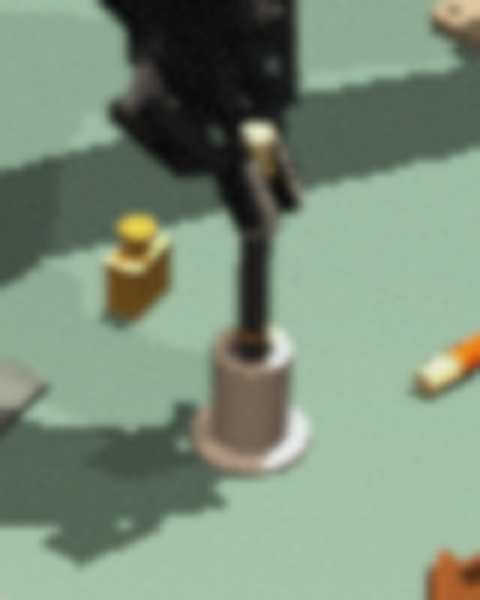

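```bash
python3 -m jog '[{"x":0.5,"y":10,"z":-4.6,"ax":0,"ay":0,"az":0,"grip":5},{"x":0.5,"y":19,"z":-8.7,"ax":0,"ay":0,"az":0,"grip":5},{"x":0.5,"y":27,"z":-12.4,"ax":0,"ay":0,"az":0,"grip":5},{"x":0.5,"y":27,"z":-12.4,"ax":0,"ay":0,"az":0,"grip":5}]'; python3 -m jog '[{"x":0,"y":0.9,"z":-0.4,"ax":0,"ay":0,"az":0,"grip":5},{"x":0,"y":1.8,"z":-0.8,"ax":0,"ay":0,"az":0,"grip":5}]'
```

```text
clock: 8.6
eef_pos: [476.0, 94.8, 120.8]
tool_rot: [-1.133, 0.006, 0.207]
force: [0.7, 0.0, -0.7]
width: 14.8
clock: 8.8
eef_pos: [477.1, 95.1, 120.2]
tool_rot: [-1.134, 0.003, 0.207]
force: [-0.8, 0.2, -0.0]
width: 14.9
```

```bash
python3 -m jog '[{"x":0,"y":0.9,"z":-0.4,"ax":0,"ay":0,"az":0,"grip":5},{"x":0,"y":0.9,"z":-0.4,"ax":0,"ay":0,"az":0,"grip":5}]'; python3 -m jog '[{"x":0,"y":0.9,"z":-0.4,"ax":0,"ay":0,"az":0,"grip":5},{"x":0,"y":0.9,"z":-0.4,"ax":0,"ay":0,"az":0,"grip":5}]';python3 -c "
from ov import *
shot('scene','s12',6,(230,180,310,280))
c=(478.9,88.2)
overlay('s12',[(circ((*c,60),12),(0,0,255)),(circ((*c,156),8),(0,0,255)),([(*c,6),(*c,156)],(0,255,255))])
"
```

```text
clock: 9.0
eef_pos: [477.0, 95.0, 119.3]
tool_rot: [-1.134, 0.003, 0.207]
force: [0.0, 0.8, -1.3]
width: 14.7
clock: 9.2
eef_pos: [477.0, 94.9, 118.2]
tool_rot: [-1.134, 0.003, 0.206]
force: [-0.7, 0.9, -1.5]
width: 14.4
```

View pics/s12o.png

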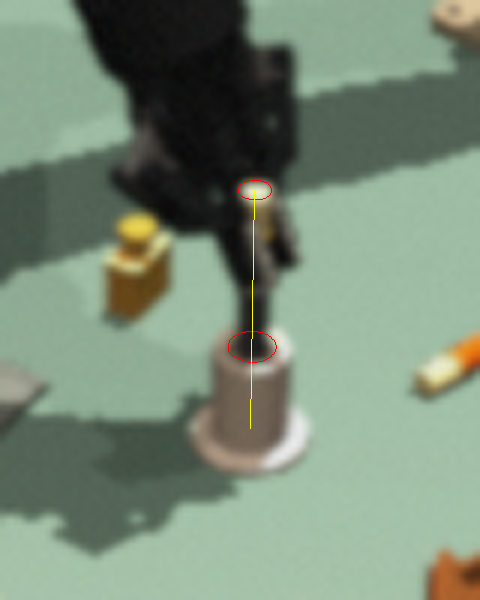

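```bash
python3 -m jog '[{"x":0,"y":0.9,"z":-0.4,"ax":0,"ay":0,"az":0,"grip":5},{"x":0,"y":0.9,"z":-0.4,"ax":0,"ay":0,"az":0,"grip":5}]'; python3 -m jog '[{"x":0,"y":0.9,"z":-0.4,"ax":0,"ay":0,"az":0,"grip":5},{"x":0,"y":0.9,"z":-0.4,"ax":0,"ay":0,"az":0,"grip":5}]'
```

```text
clock: 9.45
eef_pos: [477.1, 95.2, 117.5]
tool_rot: [-1.134, 0.003, 0.207]
force: [0.1, -0.6, 3.7]
width: 14.5
clock: 9.65
eef_pos: [477.2, 95.6, 117.4]
tool_rot: [-1.134, 0.002, 0.207]
force: [-1.0, -2.1, 11.5]
width: 14.8
```

```bash
python3 -m jog '[{"x":0,"y":-1.2,"z":0.5,"ax":0,"ay":0,"az":0,"grip":17},{"x":0,"y":-1.2,"z":0.5,"ax":0,"ay":0,"az":0,"grip":20},{"x":0,"y":-1.2,"z":0.5,"ax":0,"ay":0,"az":0,"grip":30},{"x":0,"y":-1.2,"z":0.5,"ax":0,"ay":0,"az":0,"grip":45},{"x":0,"y":-1.2,"z":0.5,"ax":0,"ay":0,"az":0,"grip":50}]';python3 -c "
from ov import *
shot('wrist','w13',2.5,(150,180,410,400))
"
```

```text
clock: 10.15
eef_pos: [476.9, 95.0, 117.4]
tool_rot: [-1.134, 0.003, 0.207]
force: [-0.6, -0.1, 0.1]
width: 50.2
```

View pics/w13.png

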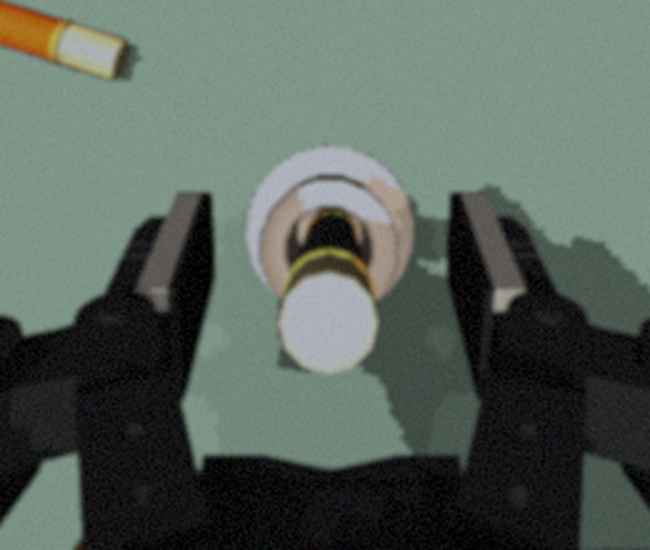

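Stick released and standing in the cup, fingers clear on both sides (stick at (328,320)). Retract along the tool axis.

```bash
python3 -m jog '[{"x":0,"y":-40,"z":0,"ax":0,"ay":0,"az":0,"grip":50},{"x":0,"y":-80,"z":0,"ax":0,"ay":0,"az":0,"grip":50},{"x":0,"y":-120,"z":0,"ax":0,"ay":0,"az":0,"grip":50},{"x":0,"y":-160,"z":0,"ax":0,"ay":0,"az":0,"grip":50},{"x":0,"y":-160,"z":0,"ax":0,"ay":0,"az":0,"grip":50}]';python3 -c "
from ov import *
shot('scene','s14',5,(200,180,320,290))
c=(478.9,88.2)
overlay('s14',[(circ((*c,60),12),(0,0,255)),(circ((*c,156),8),(0,0,255)),([(*c,6),(*c,156)],(0,255,255))])
plan([420,-150,330],Rdown(-.4))
"
```

```text
clock: 10.7
eef_pos: [494.7, 26.7, 266.2]
tool_rot: [-1.138, -0.005, 0.202]
force: [0.2, -0.1, 0.4]
width: 50.0
shift [-107.3 -126.8 -116.6] rot [-0.421  0.594 -0.13 ] rows 4.1 4.9
```

View pics/s14o.png

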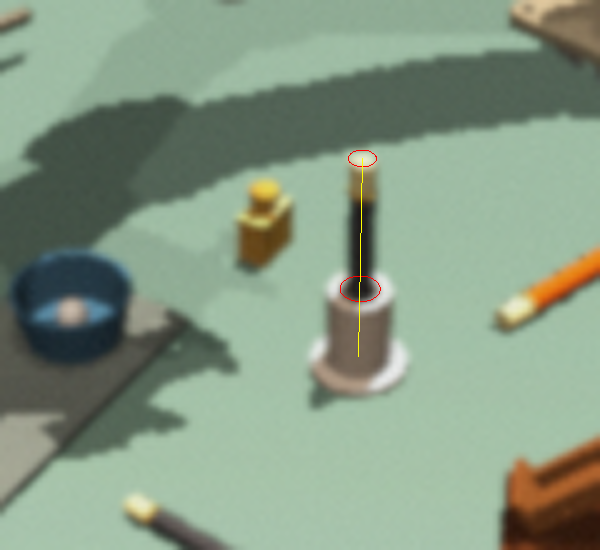

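```bash
cat >> h.py <<'E'
def Rout(psi,tilt): # tool tilted outward (radial az psi) by tilt deg from down, jaw x to left of psi
    t=np.radians(tilt);h=np.array([np.cos(psi),np.sin(psi),0])
    return Rtool([-np.sin(psi),np.cos(psi),0],np.sin(t)*h-np.cos(t)*np.array([0,0,1]))
E
python3 -c "
from h import *
plan([470,-80,270],Rout(.2,40))
plan([470,-80,270],Rout(.2,0))
"
```

```text
shift [-44.2 -47.7 -88.9] rot [-0.881 -1.623 -0.214] rows 2.2 12.4
shift [-44.2 -47.7 -88.9] rot [-0.34  -1.54   0.341] rows 2.2 10.8
```

```bash
python3 -m jog '[{"x":-44,"y":-48,"z":-89,"ax":-0.881,"ay":-1.623,"az":-0.214,"grip":50},{"x":-44,"y":-48,"z":-89,"ax":-0.881,"ay":-1.623,"az":-0.214,"grip":50},{"x":-44,"y":-48,"z":-89,"ax":-0.881,"ay":-1.623,"az":-0.214,"grip":50},{"x":-44,"y":-48,"z":-89,"ax":-0.881,"ay":-1.623,"az":-0.214,"grip":50},{"x":-44,"y":-48,"z":-89,"ax":-0.881,"ay":-1.623,"az":-0.214,"grip":50}]';python3 -c "
from ov import *
plan([470,-80,270],Rout(.2,40))
print(state()[0]['qpos'].round(2))
"
```

```text
clock: 11.25
eef_pos: [468.2, -78.7, 267.7]
tool_rot: [-1.577, -0.228, 0.832]
force: [-0.6, -0.2, -0.1]
width: 50.1
shift [ 0.8 -2.2 -2.3] rot [-0.53  -0.962 -0.126] rows 0.1 7.4
[ 0.93  0.43 -0.94  2.04  0.26  0.7   0.71]
```

```bash
python3 -m jog '[{"x":0,"y":-2,"z":-2,"ax":-0.53,"ay":-0.962,"az":-0.126,"grip":50},{"x":0,"y":-2,"z":-2,"ax":-0.53,"ay":-0.962,"az":-0.126,"grip":50},{"x":0,"y":-2,"z":-2,"ax":-0.53,"ay":-0.962,"az":-0.126,"grip":50},{"x":0,"y":-2,"z":-2,"ax":-0.53,"ay":-0.962,"az":-0.126,"grip":50},{"x":0,"y":-2,"z":-2,"ax":-0.53,"ay":-0.962,"az":-0.126,"grip":50}]';python3 -c "
from ov import *
plan([470,-80,270],Rout(.2,40))
print(state()[0]['qpos'].round(2))
shot('wrist','w15')
"
```

```text
clock: 11.75
eef_pos: [466.3, -82.2, 267.1]
tool_rot: [-2.018, -0.159, 1.419]
force: [0.6, -0.8, -0.2]
width: 50.3
shift [ 3.2 -0.8 -4.1] rot [-0.22  -0.381 -0.058] rows 0.1 3.0
[ 1.08  0.34 -1.07  2.31  0.75  0.25  0.8 ]
```

View pics/w15.png

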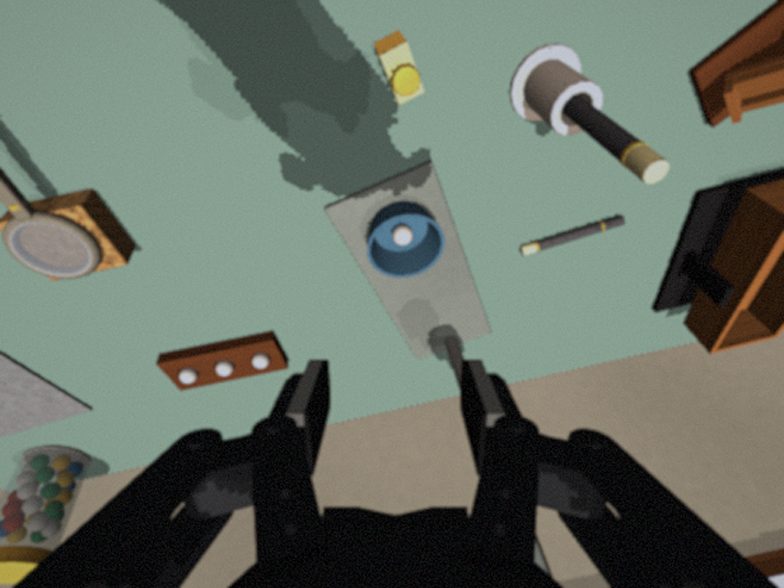

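```bash
python3 -c "
from ov import *
shot('wrist','w16',5,(250,120,350,240))
shot('scene','s16',6,(140,165,260,265))
shot('top','t16',6,(280,75,380,175))
s=state();print(s[1],s[0]['tool_rot'],s[0]['qd'].round(3))
"
```

```text
[468.68587159 -82.99067898 268.06251763] [-2.0169331  -0.16405544  1.41206596] [-0.013 -0.003  0.01  -0.024 -0.008 -0.002 -0.004]
```

View pics/w16.png

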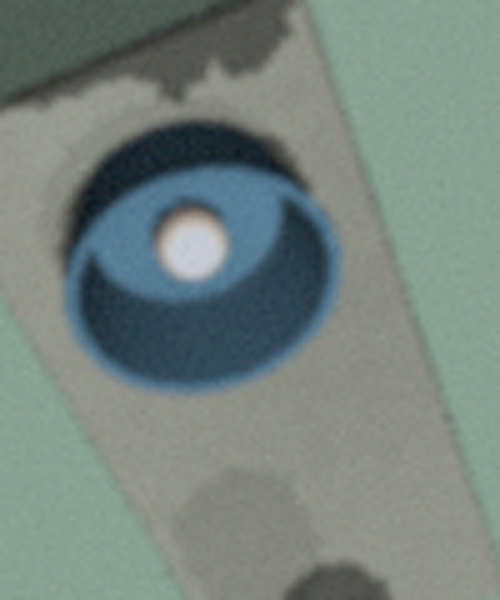

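View pics/s16.png

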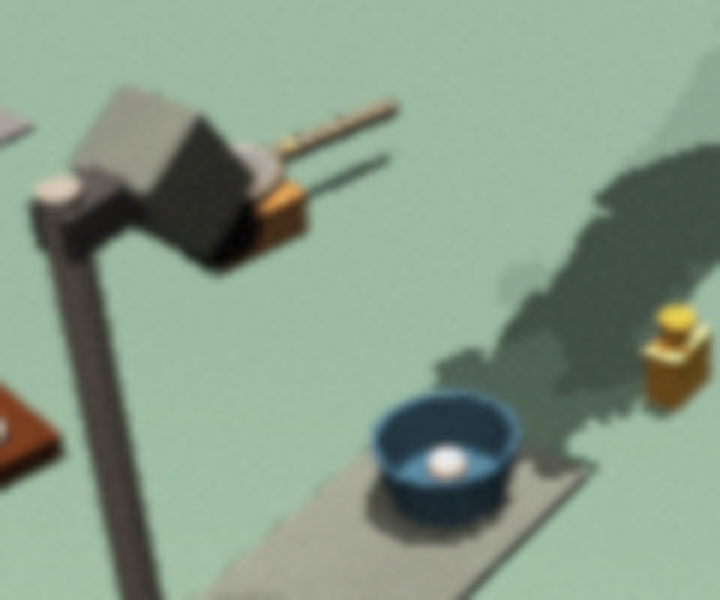

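View pics/t16.png

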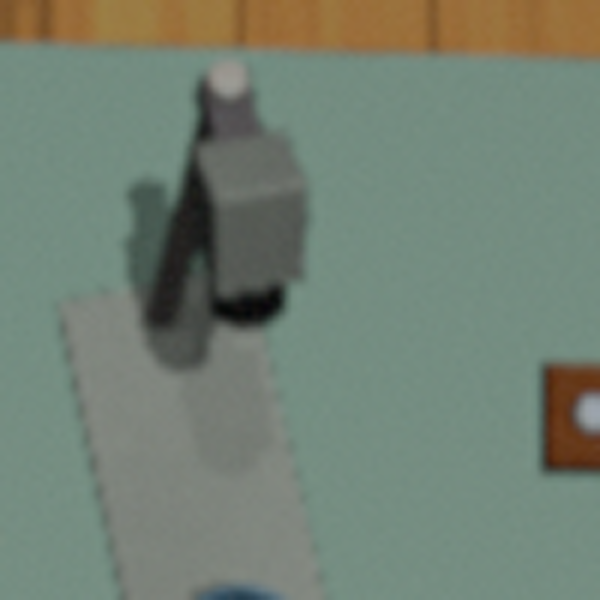

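```bash
python3 -c "
from ov import *
w=P('w16');s=P('s16');t=P('t16');t0=P.__new__(P)
print('agate w-s',tri(w.ray((193,246)),s.ray((447,462))))
im=get_image('top')
o=ray(im,*[(131.5/3.3)-.5+280,(363.5/3.3)-.5+75]); print('agate w-t',tri(w.ray((193,246)),o))
print('rim w-s',tri(w.ray((206,278)),s.ray((447,437))))
C=[]
for n,a,b in [('rob/L',(215,200),(203,115)),('post/L',(197,150),(148,192)),('rob/R',(308,185),(130,88)),('post/R',(288,135),(75,160))]:
    p,e=tri(t.ray(a),s.ray(b));C.append(p);print(n,p.round(1),round(e,1))
C=np.array(C);c=C.mean(0);print('rear centre',c)
ex=(C[0]+C[2]-C[1]-C[3])/2;ey=(C[0]+C[1]-C[2]-C[3])/2
print('x',ex,np.linalg.norm(ex),'y',ey,np.linalg.norm(ey), np.arctan2(-ey[0],ey[1]))
n=np.cross(ex,ey);n/=np.linalg.norm(n);print('normal',n)
p,e=tri(t.ray((228,79)),s.ray((57,188)));print('post top',p,e)
p,e=tri(t.ray((215,295)),s.ray((253,190)));print('front rob/L',p,e)
"

```

```text
agate w-s (array([584.31424192, -53.15239409,  25.32308662]), np.float64(1.1447817320791676))
agate w-t (array([582.60104707, -53.14640194,  27.14477748]), np.float64(0.6403960226426822))
rim w-s (array([583.24431703, -52.40547872,  41.58156546]), np.float64(1.4226668454969793))
rob/L [722.7  -5.2 315.4] 1.0
post/L [ 7.540e+02 -2.000e-01  2.963e+02] 0.4
rob/R [730.2 -44.7 314.7] 2.3
post/R [761.2 -39.6 296.9] 0.7
rear centre [742.04753347 -22.43842948 305.79213355]
x [-31.13266664  -5.05978085  18.42055527] 36.52617103805397 y [-7.36870320e+00  3.94384006e+01  2.05341364e-02] 40.12088793755953 0.18471108355859928
normal [-0.49590889 -0.09220645 -0.86346531]
post top [783.23678106 -13.06608586 305.85194329] 1.7895344762614966
front rob/L [699.84532004 -12.05640065 265.85376548] 1.3042607201066092
```

```bash
python3 -c "
from ov import *
ps=.196;h=np.array([np.cos(ps),np.sin(ps),0]);z=np.array([0,0,1.])
n=-.5*h-.866*z; ex=-.866*h+.5*z; ey=np.array([-np.sin(ps),np.cos(ps),0])
c=np.array([742.05,-22.44,305.8])
box=lambda d:[c+n*d+21*(a*ex+b*ey) for a,b in ((1,1),(1,-1),(-1,-1),(-1,1),(1,1))]
it=[(box(0),(0,0,255)),(box(55),(0,0,255))]
for L,col in ((75,(0,255,255)),(83,(255,0,255))): it.append((circ(c+n*L,18,n),col))
it.append(([c,c+n*322.8],(0,255,0)))
overlay('s16',it);overlay('t16',it)
a=cv2.imread('pics/s16o.png')[60:330,20:320];b=cv2.imread('pics/t16o.png')[40:360,100:400]
cv2.imwrite('pics/s16oc.png',cv2.resize(a,None,fx=2.5,fy=2.5));cv2.imwrite('pics/t16oc.png',cv2.resize(b,None,fx=1.8,fy=1.8))
"

```

```text
(no output)
```

View pics/s16oc.png

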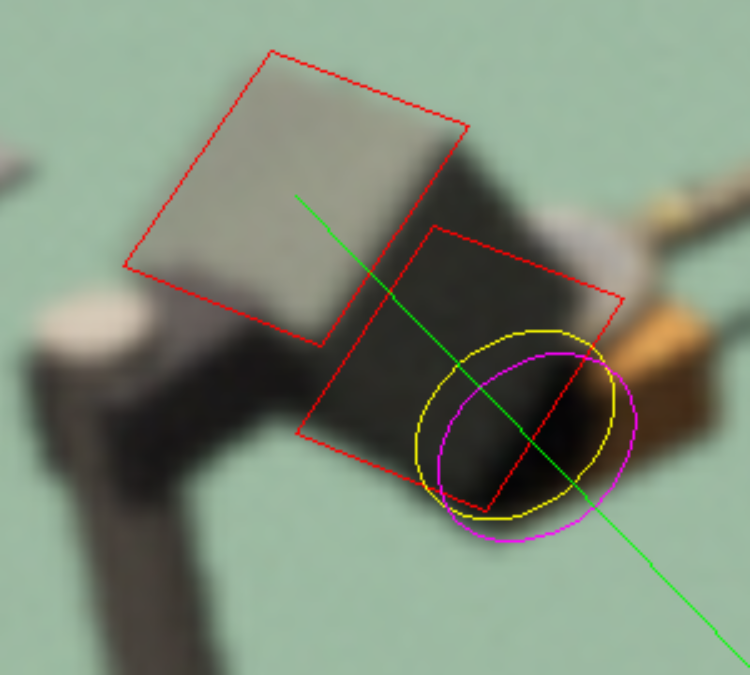

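View pics/t16oc.png

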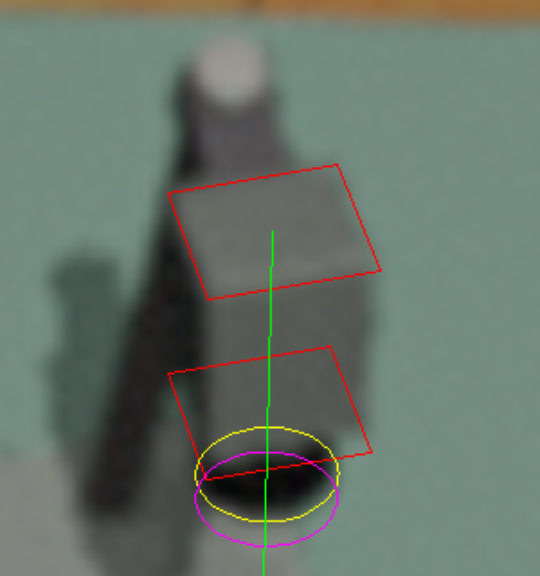

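```bash
cat >> h.py <<'E'
def Rside(psi,tilt): # x along az psi, tool tilted to left by tilt
    t=np.radians(tilt);l=np.array([-np.sin(psi),np.cos(psi),0])
    return Rtool([np.cos(psi),np.sin(psi),0],np.sin(t)*l-np.cos(t)*np.array([0,0,1]))
E
python3 -c "
from h import *
plan([610,-160,220],Rside(0,48))
"
```

```text
shift [ -60.8  100.5 -119.5] rot [ 0.94   1.475 -0.147] rows 3.4 11.7
```

```bash
python3 -m jog '[{"x":-61,"y":100,"z":-119,"ax":0.94,"ay":1.475,"az":-0.147,"grip":50},{"x":-61,"y":100,"z":-119,"ax":0.94,"ay":1.475,"az":-0.147,"grip":50},{"x":-61,"y":100,"z":-119,"ax":0.94,"ay":1.475,"az":-0.147,"grip":50},{"x":-61,"y":100,"z":-119,"ax":0.94,"ay":1.475,"az":-0.147,"grip":50},{"x":-61,"y":100,"z":-119,"ax":0.94,"ay":1.475,"az":-0.147,"grip":50}]';python3 -c "
from ov import *
plan([610,-160,220],Rside(0,48))
print(state()[0]['qpos'].round(2))
"
```

```text
clock: 12.5
eef_pos: [612.0, -160.4, 219.3]
tool_rot: [-1.437, -0.333, 0.778]
force: [-0.5, 0.2, -0.9]
width: 49.7
shift [-0.9 -0.8  1.8] rot [ 0.533  0.839 -0.081] rows 0.0 6.7
[ 0.94  0.83 -0.99  1.62  0.4   0.93  0.74]
```

```bash
python3 -m jog '[{"x":0,"y":0,"z":0,"ax":0.533,"ay":0.839,"az":-0.081,"grip":50},{"x":0,"y":0,"z":0,"ax":0.533,"ay":0.839,"az":-0.081,"grip":50},{"x":0,"y":0,"z":0,"ax":0.533,"ay":0.839,"az":-0.081,"grip":50},{"x":0,"y":0,"z":0,"ax":0.533,"ay":0.839,"az":-0.081,"grip":50},{"x":0,"y":0,"z":0,"ax":0.533,"ay":0.839,"az":-0.081,"grip":50}]';python3 -c "
from ov import *
plan([610,-160,220],Rside(0,48))
print(state()[0]['qpos'].round(2))
shot('wrist','w17')
"
```

```text
clock: 13.0
eef_pos: [610.8, -159.3, 221.1]
tool_rot: [-0.878, -0.131, 0.167]
force: [-0.5, 0.7, -0.3]
width: 50.1
shift [-1.1  0.4 -1. ] rot [ 0.134  0.211 -0.021] rows 0.0 1.7
[ 0.95  1.   -0.92  1.36  0.06  1.24  0.43]
```

View pics/w17.png

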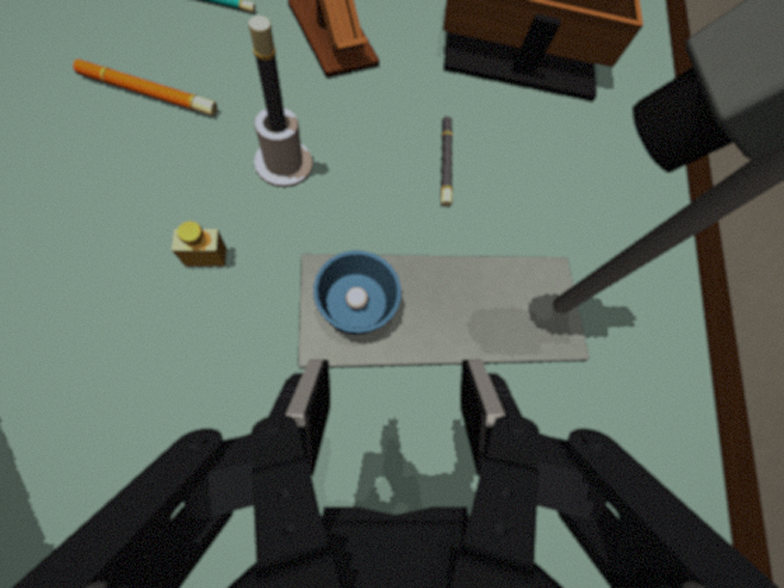

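```bash
cat > st.py <<'E'
from ov import *
ps=.196
def stand(c,ps,Ls=(75,),ang=30):
    h=np.array([np.cos(ps),np.sin(ps),0]);z=np.array([0,0,1.]);a=np.radians(ang)
    n=-np.sin(a)*h-np.cos(a)*z; ex=-np.cos(a)*h+np.sin(a)*z; ey=np.array([-np.sin(ps),np.cos(ps),0])
    box=lambda d:[c+n*d+21*(p*ex+q*ey) for p,q in ((1,1),(1,-1),(-1,-1),(-1,1),(1,1))]
    it=[(box(0),(0,0,255)),(box(55),(0,0,255))]
    for L in Ls: it.append((circ(c+n*L,18,n),(0,255,255)))
    it.append((circ(c+n*55,18,n),(255,0,255)))
    it.append(([c,c+n*322.8],(0,255,0)))
    return it,n
E
python3 -c "
from st import *
shot('wrist','w18',5,(420,0,560,130))
it,n=stand(np.array([742.05,-22.44,305.8]),.196)
overlay('w18',it)
shot('wrist','w19',4,(200,160,420,280))
"

```

```text
(no output)
```

View pics/w18o.png

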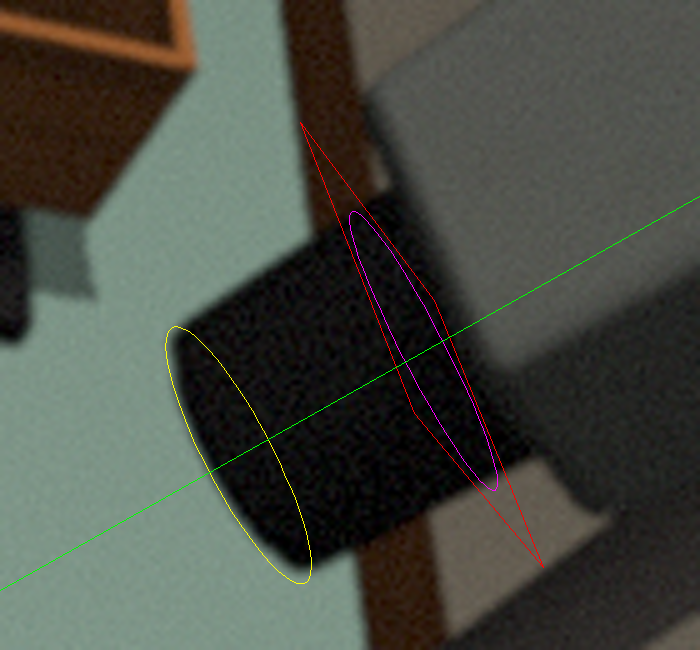

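View pics/w19.png

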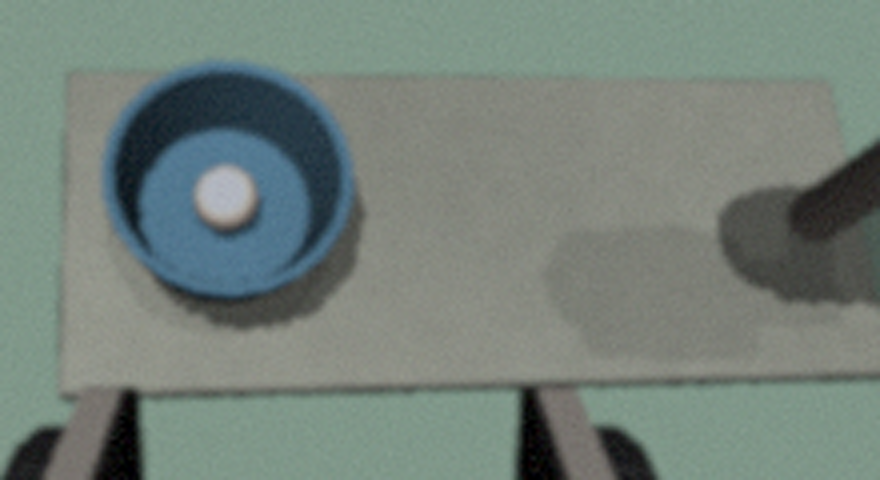

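```bash
python3 -c "
from st import *
w=P('w18');v=P('w19');s=P('s16');t=P('t16')
print('agate w19-s16',tri(v.ray((227,196)),s.ray((447,462))))
print('agate w19-w16',tri(v.ray((227,196)),P('w16').ray((193,246))))
o,d=w.ray((241,449))
for ps in (.196,.203,.21):
  for ag in ((583.6,-53.5),(583.6,-55)):
    m=np.array([-np.sin(ps),np.cos(ps),0]);a=np.array([*ag,0]);k=((a-o)@m)/(d@m);G=o+k*d
    h=np.array([np.cos(ps),np.sin(ps),0]);print(ps,ag,G.round(1),'k',((G-a)@h).round(1),'z of line at agate',(G[2]-((G-a)@h)*np.sqrt(3)).round(1))
print('plate corners w19',[v.z(p,8) for p in ((72,72),(830,82),(62,395))])
a,b,c=[v.z(p,8) for p in ((72,72),(830,82),(62,395))];print('yaw',np.arctan2(*(b-a)[[1,0]]),np.arctan2(*(a-c)[[1,0]])-np.pi/2, np.linalg.norm(b-a),np.linalg.norm(a-c))
print('rim centre z44', v.z((229,180),44),'agate z27',v.z((227,196),27), P('w16').z((193,246),27))
"

```

```text
agate w19-s16 (array([584.68917451, -53.1271044 ,  25.9481907 ]), np.float64(0.46063062999720933))
agate w19-w16 (array([584.42467686, -52.59941602,  24.65074554]), np.float64(0.17625643636629654))
0.196 (583.6, -53.5) [705.  -29.4 241.3] k 123.8 z of line at agate 26.9
0.196 (583.6, -55) [703.8 -31.1 242.8] k 122.5 z of line at agate 30.6
0.203 (583.6, -53.5) [705.7 -28.4 240.5] k 124.7 z of line at agate 24.5
0.203 (583.6, -55) [704.5 -30.1 241.9] k 123.4 z of line at agate 28.1
0.21 (583.6, -53.5) [706.5 -27.3 239.6] k 125.7 z of line at agate 22.0
0.21 (583.6, -55) [705.2 -29.1 241.1] k 124.4 z of line at agate 25.6
plate corners w19 [array([524.8, -13.6,   8. ]), array([790.9,  44.7,   8. ]), array([ 547.9, -120. ,    8. ])]
yaw 0.21568269156149933 0.21378753415788632 272.41163704952106 108.87869396718534
rim centre z44 [584.5 -54.8  44. ] agate z27 [584.5 -53.4  27. ] [582.6 -52.8  27. ]
```

```bash
python3 -c "
from h import *
plan([425,-335,180],Rout(-.05,15))
"
```

```text
shift [-215.   -80.4 -115.3] rot [-0.708 -1.327  0.404] rows 5.1 10.4
```

```bash
python3 -m jog '[{"x":-215,"y":-80,"z":-115,"ax":-0.708,"ay":-1.327,"az":0.404,"grip":50},{"x":-215,"y":-80,"z":-115,"ax":-0.708,"ay":-1.327,"az":0.404,"grip":50},{"x":-215,"y":-80,"z":-115,"ax":-0.708,"ay":-1.327,"az":0.404,"grip":50},{"x":-215,"y":-80,"z":-115,"ax":-0.708,"ay":-1.327,"az":0.404,"grip":50},{"x":-215,"y":-80,"z":-115,"ax":-0.708,"ay":-1.327,"az":0.404,"grip":50}]';python3 -c "
from ov import *
plan([425,-335,180],Rout(-.05,15))
print(state()[0]['qpos'].round(2))
"
```

```text
clock: 13.65
eef_pos: [429.5, -329.5, 183.7]
tool_rot: [-1.373, -0.235, 0.853]
force: [0.1, -1.3, -0.3]
width: 50.2
shift [-7.8  1.9 -0.6] rot [-0.362 -0.676  0.206] rows 0.2 5.3
[ 1.31  0.86 -1.01  1.7   0.48  1.1   1.06]
```

```bash
python3 -m jog '[{"x":-6,"y":2,"z":0,"ax":-0.362,"ay":-0.676,"az":0.206,"grip":50},{"x":-6,"y":2,"z":0,"ax":-0.362,"ay":-0.676,"az":0.206,"grip":50},{"x":-6,"y":2,"z":0,"ax":-0.362,"ay":-0.676,"az":0.206,"grip":50},{"x":-6,"y":2,"z":0,"ax":-0.362,"ay":-0.676,"az":0.206,"grip":50},{"x":-6,"y":2,"z":0,"ax":-0.362,"ay":-0.676,"az":0.206,"grip":50}]';python3 -c "
from ov import *
plan([425,-335,180],Rout(-.05,15))
print(state()[0]['qpos'].round(2))
"
```

```text
clock: 14.15
eef_pos: [426.7, -331.5, 180.9]
tool_rot: [-1.812, -0.02, 1.488]
force: [-0.7, -0.8, -0.1]
width: 50.2
shift [-3.7  0.4  1.6] rot [-0.021 -0.037  0.011] rows 0.1 0.3
[ 1.4   0.73 -1.08  2.04  0.9   0.67  1.28]
```

View wrist.

```bash
python3 -m jog '[{"x":-3,"y":0,"z":0,"ax":-0.02,"ay":-0.037,"az":0.011,"grip":40},{"x":-3,"y":0,"z":0,"ax":-0.02,"ay":-0.037,"az":0.011,"grip":40},{"x":-3,"y":0,"z":0,"ax":-0.02,"ay":-0.037,"az":0.011,"grip":40}]';python3 -c "
from ov import *
shot('wrist','w20')
"
```

```text
clock: 14.45
eef_pos: [425.9, -335.8, 180.1]
tool_rot: [-1.828, -0.004, 1.511]
force: [0.1, -0.6, -0.2]
width: 40.3
```

View pics/w20.png

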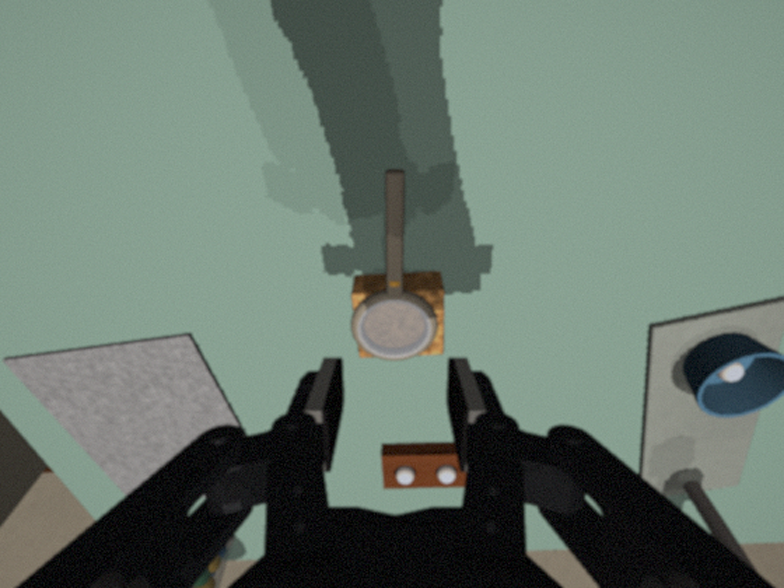

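```bash
python3 -c "
from ov import *
w=P('w20')
L=w.z((394.5,325),37);T=w.z((395,171),35);print(L,T,np.linalg.norm((L-T)[:2]),np.arctan2(*(L-T)[[1,0]]))
J=w.z((394.5,288),35);print('ferrule',J)
print('board',[w.z(p,22) for p in ((405,477),(447,476))])
ps=-.05
for L in ((509,-338.5),):
  h=np.array([np.cos(ps),np.sin(ps),0]);ey=np.array([-np.sin(ps),np.cos(ps),0]);L=np.array([*L,35.])
  it=[(circ(L,33.5),(0,0,255)),([L-30*h+6*ey,L-120*h+6*ey,L-120*h-6*ey,L-30*h-6*ey],(0,255,255)),(circ(L-78*h,2),(0,255,0))]
  overlay('w20',it)
"

```

```text
[ 506.6 -339.9   37. ] [ 389.6 -332.5   35. ] 117.2337835267633 -0.06316372844921087
ferrule [ 474.4 -338.    35. ]
board [array([ 726.9, -342. ,   22. ]), array([ 728.1, -296.4,   22. ])]
```

View pics/w20o.png

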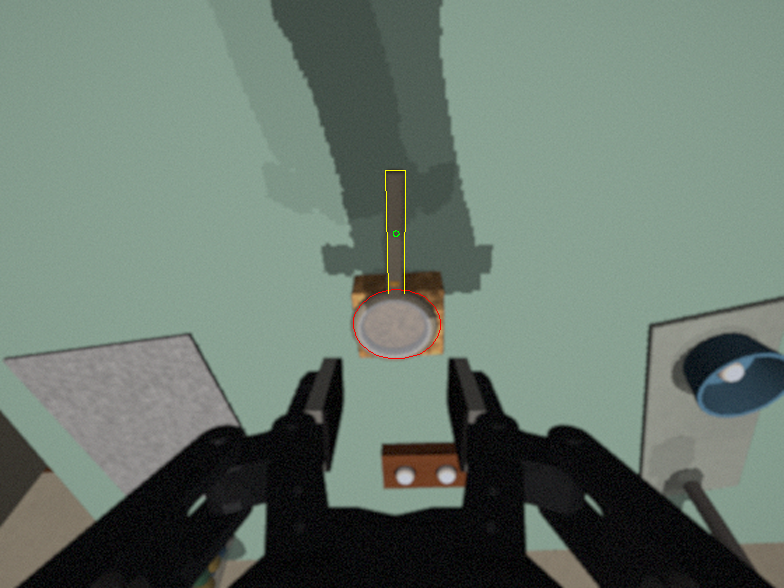

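```bash
cat >> h.py <<'E'
def pick_loupe(back,ps=-.055,lens=(508.5,-339,35),s=80,tilt=15):
    Rt=Rout(ps,tilt);h=np.array([np.cos(ps),np.sin(ps),0])
    return np.array(lens)-s*h+Rt[:,1]*(8-back),Rt
E
python3 -c "
from h import *
plan(*pick_loupe(40)); plan(*pick_loupe(0))
"
```

```text
shift [  1.1 108.8  34.7] rot [-0.005 -0.006  0.003] rows 2.3 0.1
shift [  0.9 148.8  34.5] rot [-0.005 -0.006  0.003] rows 3.1 0.1
```

```bash
python3 -m jog '[{"x":1,"y":40,"z":30,"ax":-0.005,"ay":-0.006,"az":0.003,"grip":40},{"x":1,"y":80,"z":34.5,"ax":-0.005,"ay":-0.006,"az":0.003,"grip":40},{"x":1,"y":109,"z":34.5,"ax":-0.005,"ay":-0.006,"az":0.003,"grip":40},{"x":1,"y":109,"z":34.5,"ax":-0.005,"ay":-0.006,"az":0.003,"grip":40},{"x":1,"y":109,"z":34.5,"ax":-0.005,"ay":-0.006,"az":0.003,"grip":40}]';python3 -c "
from ov import *
plan(*pick_loupe(0))
shot('wrist','w21')
"
```

```text
clock: 15.0
eef_pos: [420.6, -334.0, 65.5]
tool_rot: [-1.833, -0.001, 1.516]
force: [1.0, 0.6, -0.1]
width: 40.2
shift [-0.2 39.5  0.2] rot [0.    0.    0.001] rows 0.8 0.0
```

View pics/w21.png

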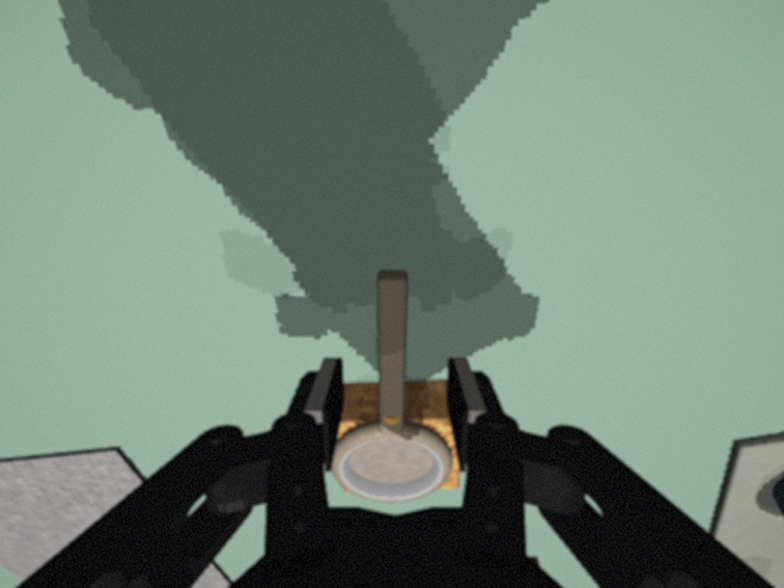

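```bash
python3 -m jog '[{"x":-0.6,"y":15,"z":0,"ax":0,"ay":0,"az":0,"grip":40},{"x":-0.6,"y":30,"z":0,"ax":0,"ay":0,"az":0,"grip":40},{"x":-0.6,"y":39,"z":0,"ax":0,"ay":0,"az":0,"grip":40},{"x":-0.6,"y":39,"z":0,"ax":0,"ay":0,"az":0,"grip":40},{"x":-0.6,"y":39,"z":0,"ax":0,"ay":0,"az":0,"grip":40}]';python3 -c "
from ov import *
plan(*pick_loupe(0))
shot('wrist','w22');shot('scene','s22',5,(150,130,270,230))
"
```

```text
clock: 15.55
eef_pos: [430.2, -336.2, 28.7]
tool_rot: [-1.834, 0.001, 1.514]
force: [-0.2, 0.5, -0.4]
width: 40.0
shift [ 1.5  1.5 -0. ] rot [ 0.001 -0.001 -0.001] rows 0.0 0.0
```

View pics/w22.png

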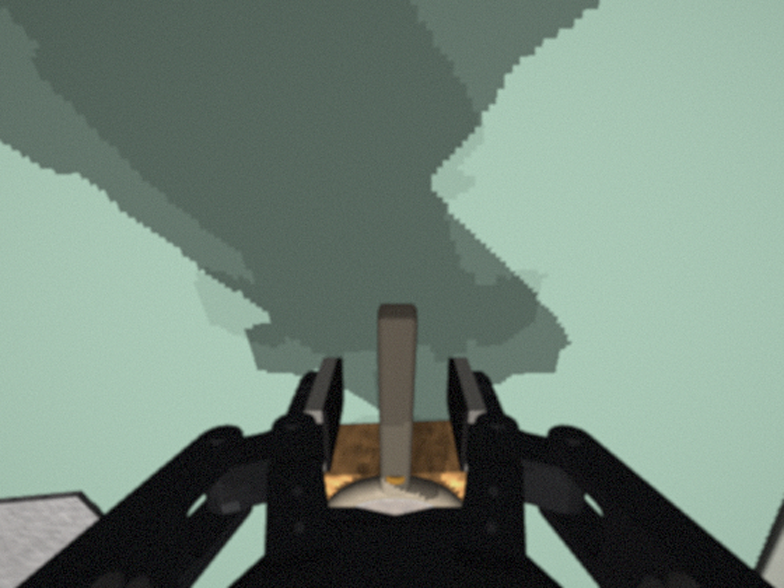

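View pics/s22.png

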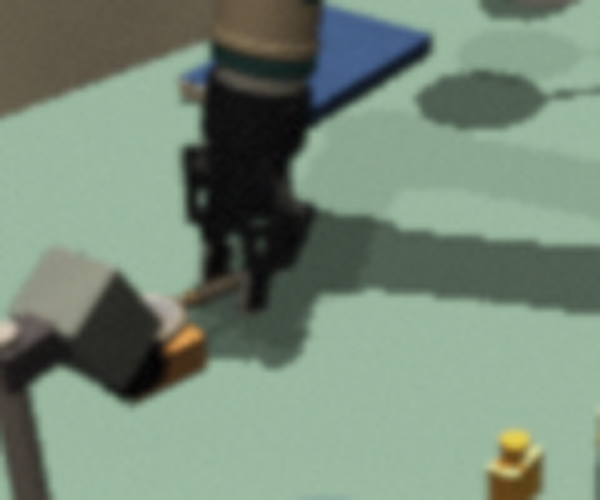

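Fingers straddle the handle (handle at 397, finger mid 395 in the wrist view). Close and lift a little.

```bash
python3 -m jog '[{"x":0,"y":1,"z":0,"ax":0,"ay":0,"az":0,"grip":3},{"x":0,"y":1,"z":0,"ax":0,"ay":0,"az":0,"grip":3},{"x":0,"y":1,"z":0,"ax":0,"ay":0,"az":0,"grip":3},{"x":0,"y":1,"z":0,"ax":0,"ay":0,"az":0,"grip":3},{"x":0,"y":1,"z":0,"ax":0,"ay":0,"az":0,"grip":3}]';python3 -m jog '[{"x":0,"y":-10,"z":-2.6,"ax":0,"ay":0,"az":0,"grip":3},{"x":0,"y":-30,"z":-8,"ax":0,"ay":0,"az":0,"grip":3},{"x":0,"y":-70,"z":-18.7,"ax":0,"ay":0,"az":0,"grip":3},{"x":0,"y":-110,"z":-29.5,"ax":0,"ay":0,"az":0,"grip":3},{"x":0,"y":-150,"z":-40,"ax":0,"ay":0,"az":0,"grip":3}]';python3 -c "
from ov import *
shot('wrist','w23');shot('scene','s23',5,(140,100,280,220))
"
```

```text
clock: 16.15
eef_pos: [429.9, -335.9, 26.6]
tool_rot: [-1.832, 0.0, 1.515]
force: [-1.7, -0.1, 3.6]
width: 10.8
clock: 16.65
eef_pos: [429.1, -334.8, 182.8]
tool_rot: [-1.831, -0.002, 1.516]
force: [0.7, -1.5, -1.0]
width: 10.4
```

View pics/w23.png

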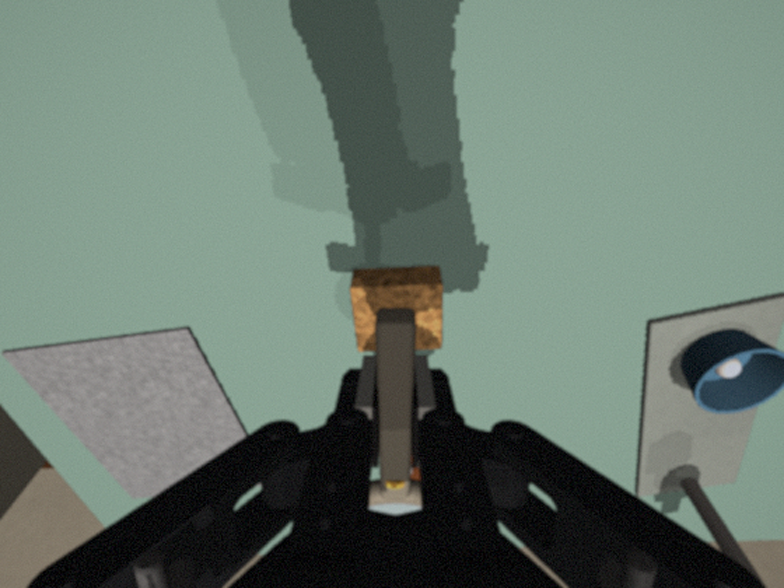

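View pics/s23.png

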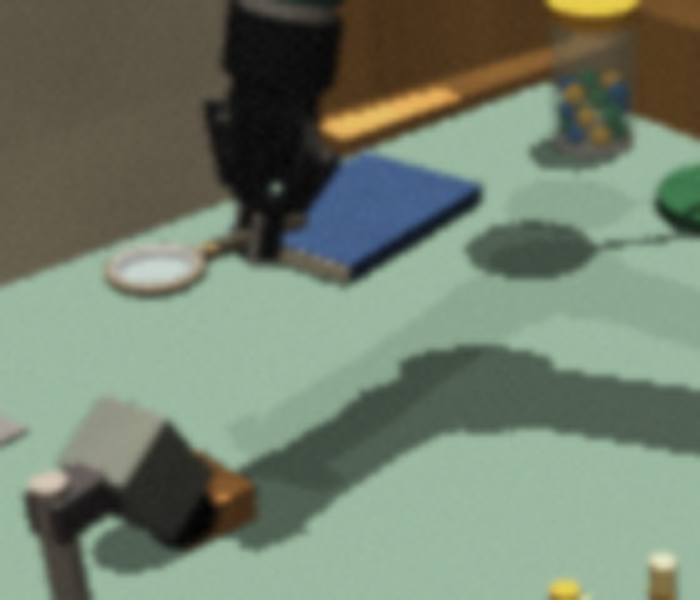

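```bash
cat >> st.py <<'E'
# loupe in tool frame, from the pose at closing
e0=np.array([429.9,-335.9,26.6]);R0=R.from_euler('xyz',[-1.832,0,1.515]).as_matrix()
psl=-.055;hx=np.array([np.cos(psl),np.sin(psl),0]);RL0=np.stack([hx,np.cross([0,0,1],hx),[0,0,1]],1)
LT=R0.T@(np.array([508.5,-339,35])-e0);RLT=R0.T@RL0
def loupe_model(L,RL):
    x,y,z=RL.T
    it=[(circ(L+5*z,33.5,z),(0,0,255)),(circ(L-5*z,33.5,z),(0,128,255))]
    for k in (5,-5): it.append(([L+k*z-30*x+6*y,L+k*z-120*x+6*y,L+k*z-120*x-6*y,L+k*z-30*x-6*y],(0,255,255)))
    return it
def loupe_now(dL=0,dR=np.eye(3)):
    s,e,Rm=state(); return e+Rm@(LT+dL),Rm@RLT@dR
E
python3 -c "
from st import *
print('lens in tool',LT)
s=state()[0];print(s['eef_pos'],s['tool_rot'],s['qd'].round(3))
shot('wrist','w24',3,(200,200,420,400));shot('scene','s24',6,(150,130,230,180))
L,RL=loupe_now();print(L,RL[:,2])
for n in('w24','s24'): overlay(n,loupe_model(L,RL))
"

```

```text
lens in tool [  1.28814034  12.19593197 -78.15196695]
[ 432.58836135 -336.45492737  186.46124883] [-1.83956561  0.00350782  1.51513785] [-0.036  0.052  0.102  0.056  0.079 -0.038 -0.067]
[ 507.8467783  -339.21229178  190.32467029] [3.87224226e-05 7.68545545e-04 9.99999704e-01]
```

View pics/w24o.png

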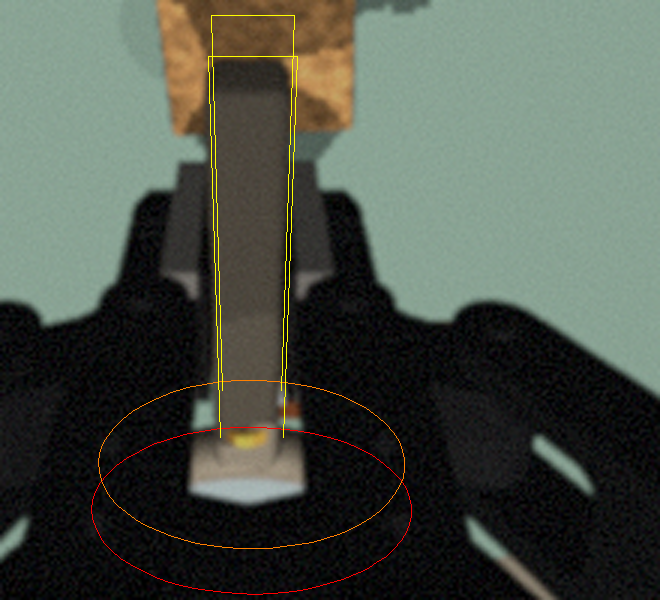

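View pics/s24o.png

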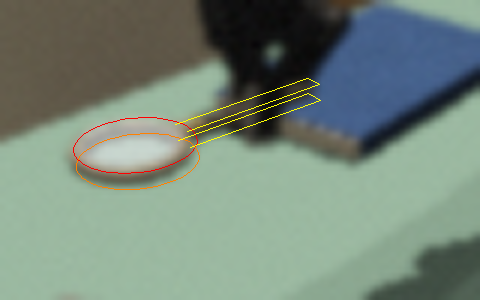

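```bash
python3 -m jog '[{"x":0,"y":0,"z":0,"ax":0,"ay":0,"az":0,"grip":3},{"x":0,"y":0,"z":0,"ax":0,"ay":0,"az":0,"grip":3},{"x":0,"y":0,"z":0,"ax":0,"ay":0,"az":0,"grip":3}]'; python3 -c "
from st import *
s=state()[0];print(s['eef_pos'],s['tool_rot'],s['qd'].round(3))
L,RL=loupe_now();print(L,RL[:,2])
shot('wrist','w25',3,(200,200,420,400))
print(loupe_now()[0]);shot('scene','s25',6,(140,120,240,190))
for n in('w25','s25'): overlay(n,loupe_model(L,RL))
w=P('w25');s,e,Rm=state();im=w.im;T=np.array(im['camera_from_world']);c=-T[:3,:3].T@T[:3,3];print('cam in tool',Rm.T@(c-e))
"

```

```text
clock: 17.15
eef_pos: [429.2, -335.2, 180.6]
tool_rot: [-1.83, -0.001, 1.516]
force: [-0.3, 0.3, -0.7]
width: 10.9
[ 429.23877311 -335.17393757  180.56066799] [-1.83049549e+00 -1.47055829e-03  1.51556776e+00] [ 0.001 -0.003 -0.007 -0.006 -0.001 -0.     0.   ]
[ 507.85237784 -338.24216545  188.84421367] [ 0.00142104 -0.00155136  0.99999779]
[ 508.02624314 -338.31842335  189.08763602]
cam in tool [   0.79801456 -131.89159963   82.74381599]
```

View pics/w25o.png

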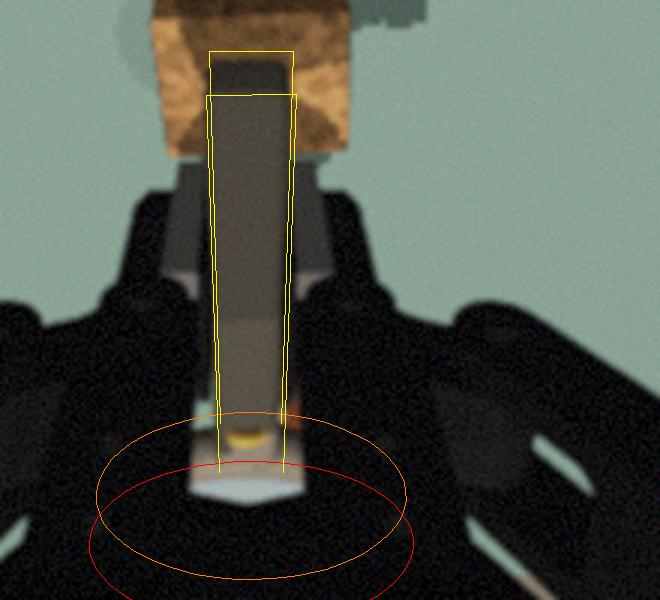

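View pics/s25o.png

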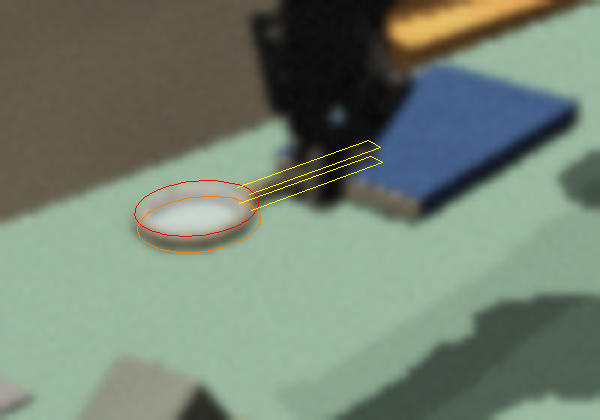

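```bash
cat >> st.py <<'E'
psv=.208;hv=np.array([np.cos(psv),np.sin(psv),0]);zv=.5*hv+np.sqrt(.75)*np.array([0,0,1]);xv=np.sqrt(.75)*hv-.5*np.array([0,0,1])
RLV=np.stack([xv,np.cross(zv,xv),zv],1);V=np.array([646.8,-41.4,136.6])
def view(dh=0,dy=0,dz=0,V=V):
    Rt=RLV@RLT.T; return V+dh*hv+dy*RLV[:,1]+[0,0,dz]-Rt@LT,Rt
E
python3 -c "
from st import *
print(RLV.round(3)); p,Rt=view();print('final tcp',p.round(1),'tool y',Rt[:,1].round(3),'z',Rt[:,2].round(3))
print(view(-140,-60,20)[0].round(1));plan(*view(-140,-60,20))
"

```

```text
[[ 0.847 -0.207  0.489]
 [ 0.179  0.978  0.103]
 [-0.5    0.     0.866]]
final tcp [576.3 -57.5 168.7] tool y [-0.254 -0.054 -0.966] z [-0.945 -0.199  0.259]
[ 451.7 -145.1  188.7]
shift [191.1  -4.2 -13.1] rot [ 0.52  -0.266  0.002] rows 3.8 3.9
```

```bash
python3 -m jog '[{"x":191,"y":-4,"z":-13,"ax":0.52,"ay":-0.266,"az":0.002,"grip":3},{"x":191,"y":-4,"z":-13,"ax":0.52,"ay":-0.266,"az":0.002,"grip":3},{"x":191,"y":-4,"z":-13,"ax":0.52,"ay":-0.266,"az":0.002,"grip":3},{"x":191,"y":-4,"z":-13,"ax":0.52,"ay":-0.266,"az":0.002,"grip":3},{"x":191,"y":-4,"z":-13,"ax":0.52,"ay":-0.266,"az":0.002,"grip":3}]';python3 -c "
from st import *
plan(*view(-140,-60,20))
print(state()[0]['qpos'].round(2))
"
```

```text
clock: 17.75
eef_pos: [456.9, -134.2, 189.2]
tool_rot: [-1.314, -0.006, 1.795]
force: [-0.2, 0.4, -0.2]
width: 11.0
shift [-9.5  2.3  7.1] rot [0.005 0.018 0.001] rows 0.2 0.1
[ 0.77  0.77 -1.01  1.84  0.69  1.23  1.26]
```

```bash
python3 -m jog '[{"x":0,"y":0,"z":0,"ax":0,"ay":0,"az":0,"grip":3},{"x":0,"y":0,"z":0,"ax":0,"ay":0,"az":0,"grip":3}]'; python3 -c "
from st import *
plan(*view(-60,-20,0)); plan(*view())
shot('scene','s26',3.5,(120,100,340,260));shot('top','t26',4,(260,80,400,220))
L,RL=loupe_now();print(L)
for n in('t26','s26'): overlay(n,loupe_model(L,RL))
"
```

```text
clock: 17.95
eef_pos: [451.4, -146.6, 188.4]
tool_rot: [-1.308, 0.002, 1.777]
force: [-0.8, -0.8, -0.7]
width: 10.7
shift [ 41.5  -1.9 -82.9] rot [-0.    -0.002 -0.002] rows 1.9 0.0
shift [  61.6  -17.6 -140.8] rot [-0.    -0.002 -0.002] rows 3.1 0.0
[ 521.50035288 -131.79256873  156.60213096]
```

View pics/s26o.png

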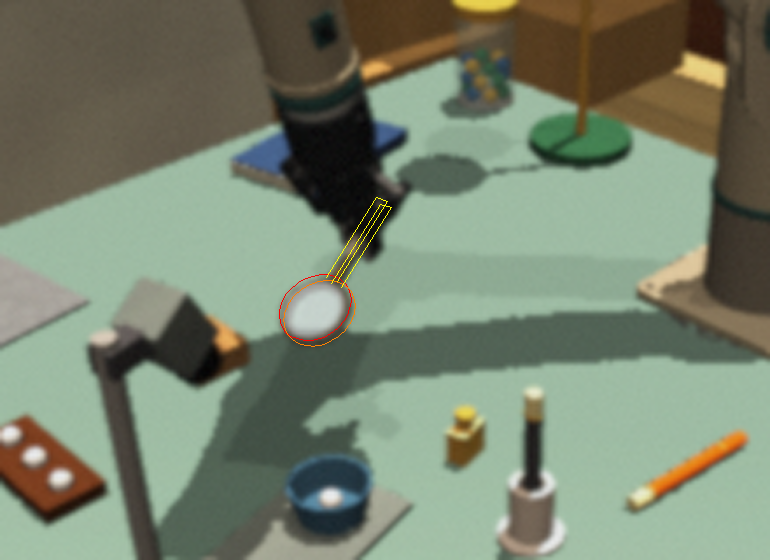

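View pics/t26o.png

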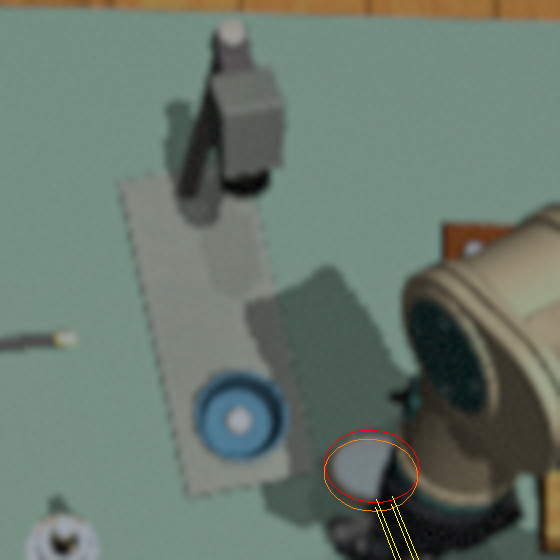

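```bash
python3 -m jog '[{"x":21,"y":-1,"z":-41,"ax":0,"ay":-0.002,"az":-0.002,"grip":3},{"x":41,"y":-2,"z":-83,"ax":0,"ay":-0.002,"az":-0.002,"grip":3},{"x":41,"y":-2,"z":-83,"ax":0,"ay":-0.002,"az":-0.002,"grip":3},{"x":41,"y":-2,"z":-83,"ax":0,"ay":-0.002,"az":-0.002,"grip":3},{"x":41,"y":-2,"z":-83,"ax":0,"ay":-0.002,"az":-0.002,"grip":3}]'; python3 -c "
from st import *
print(state()[0]['qpos'].round(2))
plan(*view())
shot('scene','s27',3.5,(120,100,340,260));shot('top','t27',4,(260,80,400,220))
"
```

```text
clock: 18.55
eef_pos: [521.4, -91.1, 169.3]
tool_rot: [-1.308, 0.0, 1.777]
force: [-0.2, 1.3, -2.0]
width: 10.9
[ 0.61  0.86 -0.96  1.69  0.7   1.28  1.19]
shift [ 21.7 -15.2 -58.7] rot [-0.001 -0.001  0.   ] rows 1.3 0.0
```

View pics/s27.png

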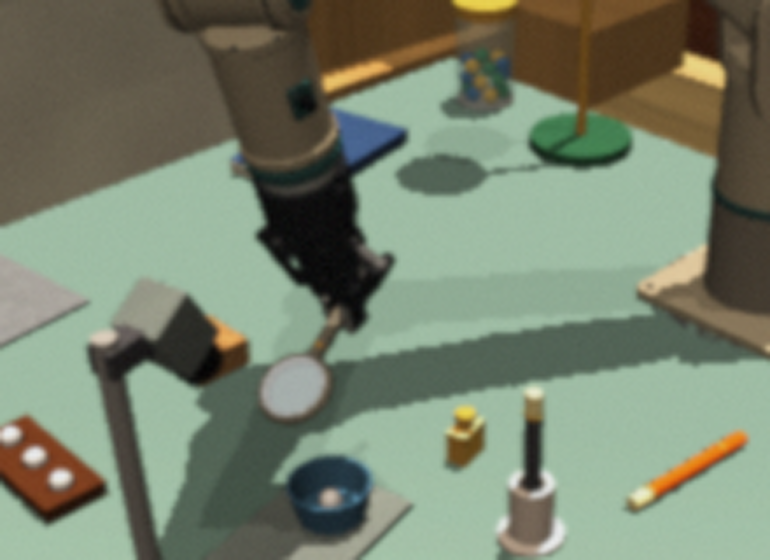

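View pics/t27.png

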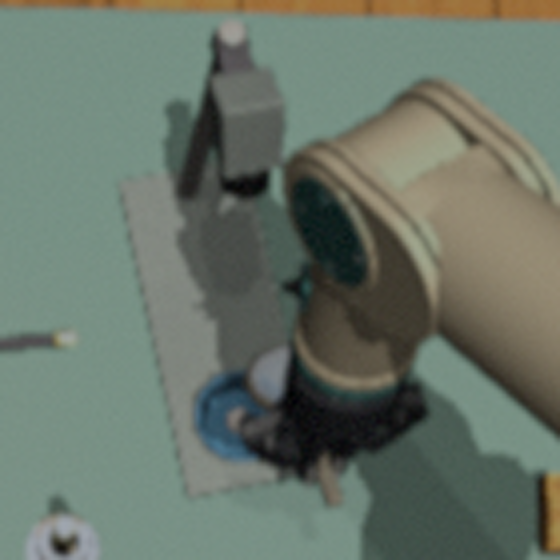

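```bash
python3 -c "
from st import *
t=P('t27');s,e,Rm=state()
r=t.ray((365,230));p,er=tri(r,(e,-Rm[:,1]));print('bulb',p,er)
for z in (400,450,500): print(z,'disc left edge',t.z((288,180),z),'far-left top',t.z((330,150),z), 'cap far',t.z((430,80),z))
p2,_=view();print('move',p2-e)
"

```

```text
bulb [598.67757377 -69.8404057  456.84918116] 10.76357030906235
400 disc left edge [648.1 -32.7 400. ] far-left top [666.8 -57.3 400. ] cap far [ 711.3 -116.7  400. ]
450 disc left edge [629.5 -24.3 450. ] far-left top [647.1 -47.5 450. ] cap far [ 689.  -103.4  450. ]
500 disc left edge [610.9 -16.  500. ] far-left top [627.4 -37.7 500. ] cap far [666.7 -90.2 500. ]
move [54.76183379 33.42074537 -0.83508502]
```

```bash
python3 -m jog '[{"x":8,"y":-5,"z":-20,"ax":0,"ay":0,"az":0,"grip":3},{"x":15,"y":-10,"z":-40,"ax":0,"ay":0,"az":0,"grip":3},{"x":21.7,"y":-15.2,"z":-58.7,"ax":0,"ay":0,"az":0,"grip":3},{"x":21.7,"y":-15.2,"z":-58.7,"ax":0,"ay":0,"az":0,"grip":3},{"x":21.7,"y":-15.2,"z":-58.7,"ax":0,"ay":0,"az":0,"grip":3}]';python3 -m jog '[{"x":0,"y":0,"z":0,"ax":0,"ay":0,"az":0,"grip":3},{"x":0,"y":0,"z":0,"ax":0,"ay":0,"az":0,"grip":3}]'; python3 -c "
from st import *
print(state()[0]['qpos'].round(2))
plan(*view())
L,RL=loupe_now();print(L,RL[:,2])
shot('scene','s28',6,(150,165,260,260));shot('top','t28',4,(260,80,400,220));shot('wrist','w28')
it,n=stand(np.array([742.05,-22.44,305.8]),.208);it=it[2:]
it+= loupe_model(L,RL)+[([np.array([705.5,-29,240.5]),np.array([584,-53.6,26])],(255,0,0))]
for n in('t28','s28','w28'): overlay(n,it)
"
```

```text
clock: 19.15
eef_pos: [576.6, -56.1, 168.9]
tool_rot: [-1.308, -0.0, 1.779]
force: [-0.4, 0.1, -1.6]
width: 10.7
clock: 19.35
eef_pos: [576.5, -56.3, 168.9]
tool_rot: [-1.308, 0.0, 1.778]
force: [0.4, 0.4, -1.4]
width: 10.5
[ 0.51  0.92 -0.95  1.54  0.69  1.35  1.19]
shift [-1.1  0.3  0.4] rot [-0.  0.  0.] rows 0.0 0.0
[646.99442246 -40.15659907 136.804624  ] [0.48947596 0.10314363 0.8658953 ]
```

View pics/s28o.png

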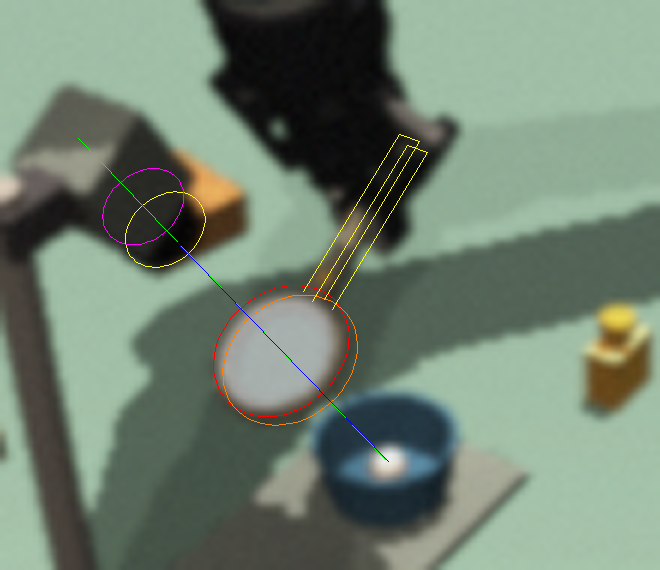

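View pics/w28.png

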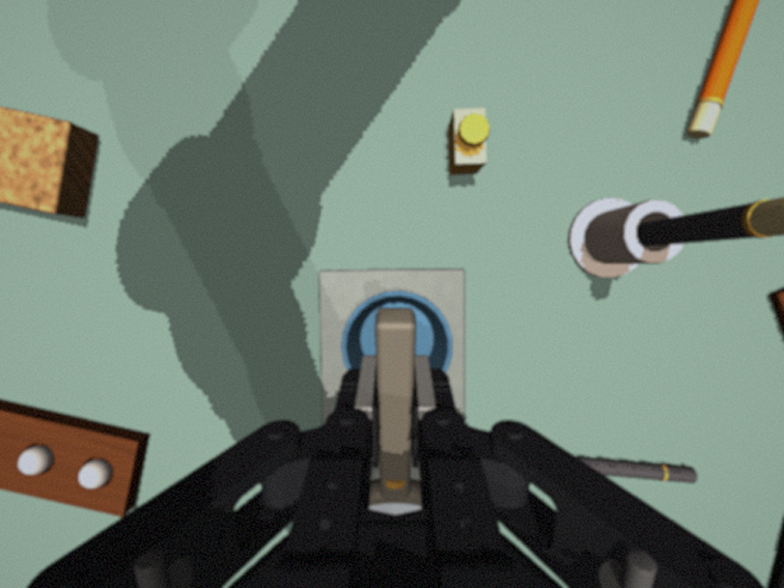

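View pics/t28o.png

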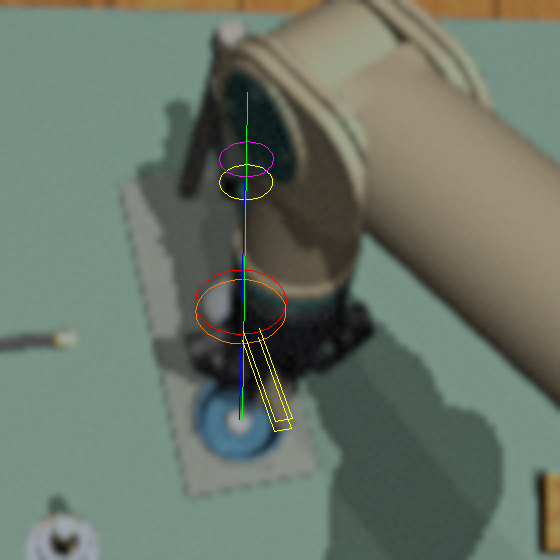

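```bash
python3 -c "
from st import *
L,RL=loupe_now();print(L, state()[0]['qd'].round(4))
shot('scene','s29',10,(180,205,240,245))
overlay('s29',loupe_model(L,RL))
"
```

```text
[647.40204775 -39.529583   136.86942992] [-0.0043  0.0024 -0.0007 -0.0033  0.0001  0.     -0.0017]
```

View pics/s29o.png

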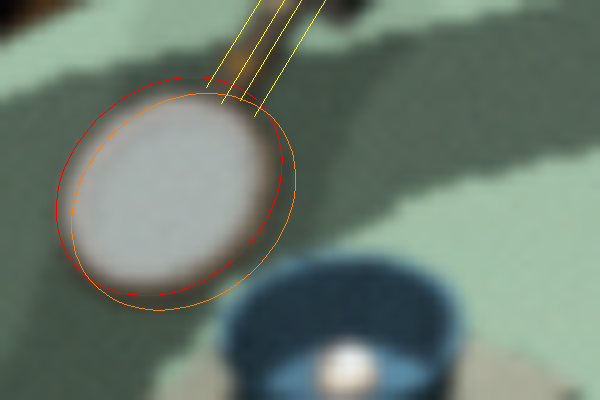

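View pics/s29.png

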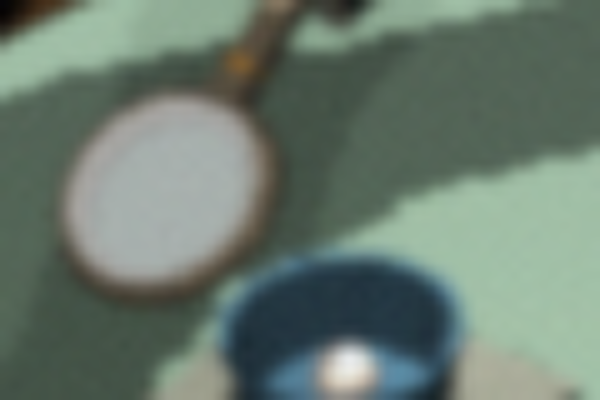

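```bash
python3 -m jog '[{"x":-0.5,"y":0,"z":0,"ax":0,"ay":0,"az":0,"grip":3},{"x":-0.5,"y":0,"z":0,"ax":0,"ay":0,"az":0,"grip":3},{"x":-0.5,"y":0,"z":0,"ax":0,"ay":0,"az":0,"grip":3},{"x":-0.5,"y":0,"z":0,"ax":0,"ay":0,"az":0,"grip":3},{"x":-0.5,"y":0,"z":0,"ax":0,"ay":0,"az":0,"grip":3}]'; python3 -c "
from st import *
L=np.mean([loupe_now()[0] for _ in range(3)],0);print(L, V, loupe_now()[1][:,2]@zv, state()[0]['qd'].round(4), state()[0]['force'])
shot('scene','s30')
"
```

```text
clock: 20.05
eef_pos: [577.3, -55.6, 168.8]
tool_rot: [-1.309, -0.001, 1.779]
force: [0.3, 0.8, -1.8]
width: 10.7
[647.82920979 -39.34104151 136.76197182] [646.8 -41.4 136.6] 0.9999998540761662 [0.0003 0.0011 0.0009 0.0007 0.0003 0.0001 0.0007] [ 0.32926941  0.7507079  -1.83926141]
```

View pics/s30.png

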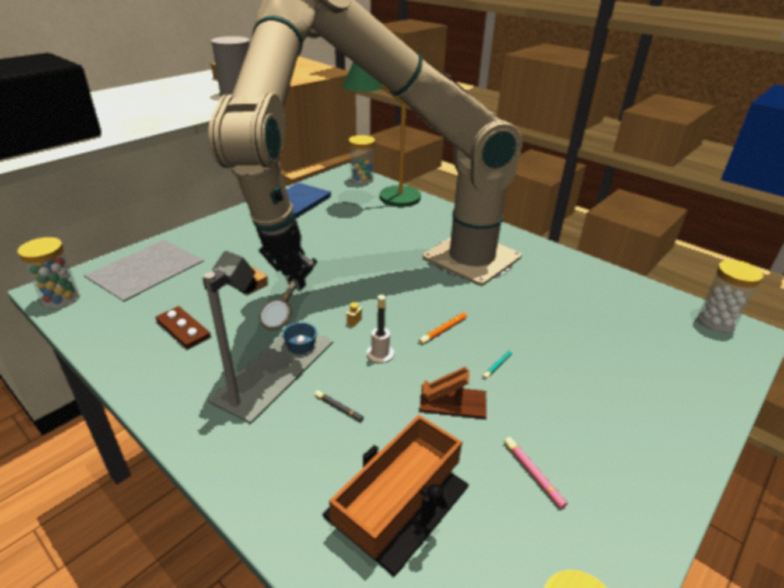

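```bash
python3 -m jog '[{"x":-1.5,"y":0,"z":0.6,"ax":0,"ay":0,"az":0,"grip":3},{"x":-1.5,"y":0,"z":0.6,"ax":0,"ay":0,"az":0,"grip":3},{"x":-1.5,"y":0,"z":0.6,"ax":0,"ay":0,"az":0,"grip":3},{"x":-1.5,"y":0,"z":0.6,"ax":0,"ay":0,"az":0,"grip":3},{"x":-1.5,"y":0,"z":0.6,"ax":0,"ay":0,"az":0,"grip":3}]'; python3 -c "
from st import *
plan(*view()); L,RL=loupe_now();print(L,RL[:,2]@zv,state()[0]['qd'].round(4),state()[0]['width'])
shot('scene','s31',10,(180,205,240,245));it=loupe_model(L,RL);overlay('s31',it)
"
```

```text
clock: 20.6
eef_pos: [577.1, -57.2, 169.0]
tool_rot: [-1.309, -0.001, 1.779]
force: [-0.1, -0.3, -0.7]
width: 10.7
shift [-0.1  0.5  0.7] rot [0.001 0.002 0.001] rows 0.0 0.0
[647.56990036 -40.96198494 136.96176615] 0.9999998283302578 [ 0.0007 -0.     -0.0018 -0.0016  0.0003 -0.0015  0.0008] 10.677414083664742
```

View pics/s31o.png

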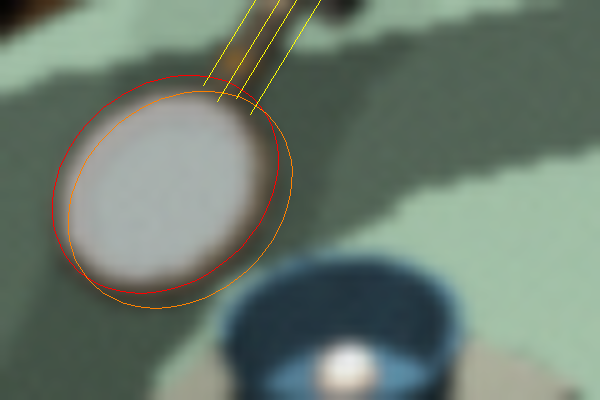

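The lens is within about 1 mm of the target by my estimate, square to the view and still. The stick is upright in the cup and nothing else has moved, so I am handing the job in.

```bash
python3 -c "
from cell import *
print(finish_job())"
```

```text
the job is handed in; nothing more can be done
None
```

The light stick stands upright in the white cup, foot down and lamp end up. The arm was holding the loupe still in the camera's line of sight when I handed the job in, at about 20.6 s.

**Stick:** I took the dark stick from its rest, lowered it until it touched the cup floor (about 11 N), and let go. Later scene and wrist pictures still show it standing.

**Loupe:** I gripped it 80 mm from the lens.
- **Position:** at the end the lens was estimated at (647.6, -41.0, 137.0) mm. My target was (646.8, -41.4, 136.6), so it is within about 1 mm. The target comes from my own camera measurements and may be off by 2–3 mm.
- **Squareness:** the lens matches the view direction I worked out to within 0.1°. That assumes the loupe did not tip in the grip; the overlays allow 1–2°.
- **Stillness:** joint speeds were below 0.002 rad/s.

**Where checks disagreed:**
- The agate came out at 24–27 mm height. That puts it about 247 mm from the glass, not the 240 mm that "half-way" implies. I went by the stated 120 mm from the glass; the resulting 136.6 mm height agrees with the stated 136 mm.
- The last scene picture puts the lens about 1 mm to one side of the estimate.

The last pictures show the ramekin, agates, brass weight and bin unmoved.

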